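Return the bench tools to their shadow boards

ROBOT

A 7-joint arm with a two-finger parallel gripper is mounted at the origin on the work surface. World frame = base frame: x ahead of the robot, y to its left, z up, the work surface at z = 0. Lengths are in m, angles in rad, forces in N, time in s.
With the tool pointing down it reaches from about 0.4 to 0.9 m from the base axis. Payload 5.6 kg.
Tool frame: the origin (TCP) lies on the centre line of the jaws, within the pads' length; the fingertips stand 8 mm ahead of it and the grasp point (between the pads) lies 11 mm behind it; z points along the fingers, y is the line along which they close (so a half turn about z gives the same grasp; the last joint's range is limited). The gripper opens to 92 mm and grips with 3 to 60 N. Pads are 20 mm wide; open, the fingers measure 128 mm over their backs; the gripper's body (75 mm by 189 mm) begins 69 mm behind the grasp point.
Start: joints at [1.289, 0.468, -0.012, 1.603, 0.006, 1.071, -0.056], TCP at [0.154, -0.632, 0.223] pointing down, gripper open.
Joint ranges: [-2.53, 2.53], [-0.31, 2.02], [-1.57, 1.55], [0.28, 2.44], [-1.29, 4.43], [0.15, 1.84], [-2.92, 2.92]. Speed limits (rad/s): [2.57, 2.57, 3.14, 3.14, 3.14, 3.14, 3.14].

INTERFACE

Orientations are given as a unit quaternion [x, y, z, w].
In Python, from plant import state, imaging, close_job gives the robot as it stands. The module is installed in compiled form; this text tells all that it offers.
- The arm moves only by the tool jog_arm, never from a script. Its arguments are lists of equal length, an entry for each row: "linear": the shift along the tool's x, y, z in cm, a list of three; "rot": the turn, a rotation vector about the tool's x, y, z in rad, a list of three; "grip": the closure, from -1 (fully open) to 1 (shut). A call has 1 to 8 rows; each row is the pose to reach, as a shift and turn from the pose commanded when the call began, along the tool's axes at that moment; what a row does not reach only later rows make up. A row lasts 1/10 s, in which the tool goes at most 50 mm and 8.59 degrees, less where a joint would pass 70% of its speed; a pose out of reach is approached as far as the arm can. A call with a gripper value outside its range is refused whole. The fingers move at their own pace and stop on an object; "force" is the grip in N (left out, the last holds). Time passes only in rows, so rows that repeat a pose let the fingers close. It gives the time, the measured TCP pose, the force, the opening and the grip force at its end, in the units of the state.
- state(): the state, without advancing time (a new reading comes with each control period).
- imaging.read_camera(name): name is "scene" or "side" or "wrist"; returns the picture (384x512x3 uint8, red, green, blue); there is no depth.
- imaging.get_calibration(name): a dict with "fx", "fy", "cx", "cy" (pixels), "D" ([k1, k2, p1, p2, k3] as OpenCV has them; the pictures are not rectified), "eye" and "rotation" of the camera in the world. Camera axes: x right, y up, looking along -z (the intrinsics and any distortion apply to the point x, -y, -z); pixel columns grow to the right and rows downward; lengths in m; the calibration is good to about 2 mm. A picture is of the moment at which its call begins: read the wrist's pose just before it. get_calibration takes no time and is no camera call; for the wrist camera it gives the pose at the moment of the call.
- close_job(): hands the job in; it is judged then, once.
Trained networks look in the newest picture that a camera, given by its name, has taken for a name from the list of things; names that differ only in an ending like _2 or _b are one class to them, and where a whole thing is asked for, a point or a joint stands for the part that bears it (a point fixed in the world has none). Each returns a list of dicts, best first, with "score" (0 to 1); they miss things now and then, are a little off and sometimes report something else, mostly with a low value. They report only what shows in the picture. A call takes as long as a camera call. They do not tell look-alikes from the thing itself.
- imaging.regions_of(camera, query): "pixels" (384x512 bool, what is visible of it) and "at" ([column, row] in pixels, amid what is visible of it).
- imaging.pinpoint(camera, query): "at" ([column, row] in pixels: a listed point, or the origin of a listed thing).
The state is a dict: "time_s": time; "joint_pos": joint angles; "qvel": joint speeds; "joint_efforts": joint torques, N m; "tcp_pos": TCP position; "tool_rot": TCP orientation; "ft_force": force on the tool from outside, world axes, zero at the start; "moment": the same for the moment, N m; "width": finger opening in m; "finger_force": force on a finger pad.
Only numpy, scipy, OpenCV 4.12 (cv2) and the standard library are available. Lean on these libraries where they do the work, as an engineer would, in place of code of your own. Each camera call takes 0.05 s, during which the arm holds its last target. There are 200 camera calls.

TASK

Tidy the electrician's bench: lay the screwdriver, the pliers, the adjustable spanner and the multimeter each on its own black silhouette on the white shadow boards, flat and pointing the way it is drawn. Set each one down, do not drop it. Leave the circuit breaker and the roll of tape that stand among the boards where they are.

Things in the scene. Friction and masses are not known exactly. Their poses are not given: they have to be found in the camera images.
- screwdriver: Insulated screwdriver, yellow handle with red bands, red shaft, steel flat tip; 166 mm long. Origin: on its underside, mid-length; +x points to the tip, z up. The handle runs from x = -83 to +5 mm, 27 mm wide to grip and 29 mm high; the shaft is 9 mm thick, its axis 14.5 mm up. Grip the handle at about x = -25 mm, across y. 110 g.
- pliers: Combination pliers lying flat, closed; steel head, two red handles with yellow collars, 166 mm long, 50 mm over the handles, 13 mm thick. Origin: on the underside, mid-length, on the centre line; +x points to the jaws. The head at the pivot (x = 16 to 44 mm) has parallel sides 26 mm apart: grip it across y at x = 30 mm. 200 g.
- spanner: Adjustable spanner lying flat; steel head with open jaw, blue handle; 164 mm long, head 38 mm wide and 13 mm thick. Origin: on the underside, mid-length, on the handle's centre line; +x points to the jaw. The handle runs from x = -82 to +23 mm, 18 mm wide and 12 mm high: grip it across y at about x = 10 mm. 190 g.
- meter: Pocket multimeter lying on its back, yellow case with dark face, display, black dial (top of dial 34 mm up); case 118 long (x) x 58 wide (y) x 30 mm high. Origin: on the underside, at the centre; +x points to the display end, -x to the jack end. Grip it across y at the origin; its straight yellow sides are 24 mm high. 240 g.
- board_screwdriver: Fixed white plate, 180 (x) x 90 (y) x 3 mm, yellow border, with the life-size black silhouette of the screwdriver. Origin: middle of its far short edge, on its underside; +x points off the plate, the way the drawn working end points. The tool in place has its origin at x = -90 mm, y = 0, on the plate's top (z = 3 mm), its x along the plate's x.
- board_pliers: Fixed white plate, 180 (x) x 90 (y) x 3 mm, yellow border, with the life-size black silhouette of the pliers. Origin: middle of its far short edge, on its underside; +x points off the plate, the way the drawn working end points. The tool in place has its origin at x = -90 mm, y = 0, on the plate's top (z = 3 mm), its x along the plate's x.
- board_spanner: Fixed white plate, 180 (x) x 90 (y) x 3 mm, yellow border, with the life-size black silhouette of the adjustable spanner. Origin: middle of its far short edge, on its underside; +x points off the plate, the way the drawn working end points. The tool in place has its origin at x = -90 mm, y = 0, on the plate's top (z = 3 mm), its x along the plate's x.
- board_meter: Fixed white plate, 180 (x) x 90 (y) x 3 mm, yellow border, with the life-size black silhouette of the multimeter (white rectangle = display). Origin: middle of its far short edge, on its underside; +x points off the plate, the way the drawn working end points. The tool in place has its origin at x = -90 mm, y = 0, on the plate's top (z = 3 mm), its x along the plate's x.
- breaker: White two-pole circuit breaker with blue toggles standing loose between two boards: 85 x 36 mm on the bench, 76 mm high. Origin: centre of its underside. To be left in place.
- tape: Roll of dark green insulating tape lying flat and loose between two boards: 52 mm across, 19 mm high. Origin: centre of its underside. To be left in place.
Not all that is in view belongs to the job. Of the things that look like the screwdriver, take the one that is farthest to the robot's right at the start. Leave any purple look-alike of the spanner alone.

How it is judged:
By the outcome, as a careful person would: the job done as asked, in the order asked, and still so for the second after the job is handed in, with the robot touching nothing.
It also fails if it takes over 112 s, if anything falls off the work surface, if the arm or the gripper's body presses on something with over 40 N, if the wrist force passes 120 N, or if a joint passes its speed limit or range.

## Working session

There is one attempt and no reset: what is moved stays moved. The work goes in short steps, Python scripts to look and compute and a tool call to move; the robot and the scene stay as the last step left them, time stands still between calls to the robot, and variables do not carry over. Pictures are saved under pics/ and viewed, at most 19 in all, crops included, and the job is handed in when it is done.

Besides the shell and the picture viewer there is one more tool, called after "Request:" as name(argument=value, ...), one argument or row to a line, values as JSON. jog_arm: Moves the arm, as the interface text tells. Its arguments: {"type":"object","properties":{"linear":{"type":"array"},"rot":{"type":"array"},"grip":{"type":"array"},"force":{"type":"number"}},"required":["linear","rot","grip"]}

```bash
mkdir -p pics; ls
python3 - <<'E'
from plant import state, imaging
import cv2,numpy as np
s=state(); print({k:np.round(v,3).tolist() for k,v in s.items()})
ims=[]
for c in ["scene","side","wrist"]:
    im=imaging.read_camera(c); cv2.imwrite(f"pics/{c}0.png",im[:,:,::-1])
    k=imaging.get_calibration(c); print(c,{a:np.round(b,4).tolist() for a,b in k.items()})
    for q in ["screwdriver","pliers","spanner","meter","board_screwdriver","board_pliers","board_spanner","board_meter","breaker","tape"]:
        if c=="wrist": continue
        print(q,[(np.round(d["at"]).tolist(),round(d["score"],2)) for d in imaging.pinpoint(c,q)])
E
```

```text
pics
{'time_s': 0.0, 'joint_pos': [1.289, 0.468, -0.012, 1.604, 0.006, 1.071, -0.056], 'qvel': [0.0, 0.0, 0.0, 0.001, -0.0, 0.0, 0.0], 'joint_efforts': [0.0, -52.058, -0.013, -24.375, -0.057, 0.017, 0.0], 'tcp_pos': [0.154, -0.631, 0.222], 'tool_rot': [0.993, 0.119, -0.0, -0.001], 'ft_force': [-0.688, -0.652, -0.265], 'moment': [-0.004, -0.013, -0.024], 'finger_force': 0.0, 'width': 0.092}
scene {'fx': 437.859, 'fy': 437.859, 'cx': 261.7268, 'cy': 190.8887, 'D': [0.0585, 0.0, 0.0, 0.0, 0.0], 'eye': [0.8881, 0.5424, 1.0809], 'rotation': [0.0825, 0.2658, 0.9132, 0.2977]}
screwdriver [([356.0, 268.0], 0.72), ([446.0, 261.0], 0.68)]
pliers [([256.0, 163.0], 0.91), ([164.0, 186.0], 0.68), ([149.0, 161.0], 0.2)]
spanner [([217.0, 115.0], 0.84), ([233.0, 84.0], 0.54), ([145.0, 159.0], 0.47)]
meter [([292.0, 220.0], 0.76)]
board_screwdriver [([162.0, 215.0], 0.95), ([274.0, 324.0], 0.46)]
board_pliers [([212.0, 272.0], 0.69)]
board_spanner [([276.0, 323.0], 0.83)]
board_meter [([146.0, 160.0], 0.57)]
breaker [([192.0, 240.0], 0.87)]
tape [([165.0, 183.0], 0.62)]
side {'fx': 447.1758, 'fy': 447.1758, 'cx': 257.9224, 'cy': 201.1596, 'D': [-0.009, 0.0, 0.0, 0.0, 0.0], 'eye': [0.023, 1.2222, 0.9205], 'rotation': [-0.0839, 0.4615, 0.8664, -0.1713]}
screwdriver [([292.0, 320.0], 0.93), ([238.0, 274.0], 0.6)]
pliers [([285.0, 196.0], 0.65), ([241.0, 160.0], 0.53)]
spanner [([341.0, 165.0], 0.65), ([304.0, 169.0], 0.41)]
meter [([253.0, 230.0], 0.66), ([240.0, 160.0], 0.48)]
board_screwdriver [([208.0, 184.0], 0.98)]
board_pliers [([184.0, 211.0], 0.8)]
board_spanner [([169.0, 254.0], 0.69)]
board_meter [([242.0, 159.0], 0.71)]
breaker [([201.0, 194.0], 0.73)]
tape [([234.0, 172.0], 0.69)]
wrist {'fx': 281.1004, 'fy': 281.1004, 'cx': 253.8314, 'cy': 193.8608, 'D': [-0.0586, 0.0, 0.0, 0.0, 0.0], 'eye': [0.2254, -0.6139, 0.3847], 'rotation': [-0.105, 0.0821, -0.6127, 0.779]}
```

Run:
```python
import cv2,numpy as np
a=cv2.imread("pics/scene0.png")
cv2.imwrite("pics/v1.png",cv2.resize(a[60:384,100:500],(740,600),interpolation=cv2.INTER_CUBIC))
b=cv2.imread("pics/side0.png")
cv2.imwrite("pics/v2.png",cv2.resize(b[110:380,100:460],(800,600),interpolation=cv2.INTER_CUBIC))
```

```text
(no output)
```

View pics/v1.png

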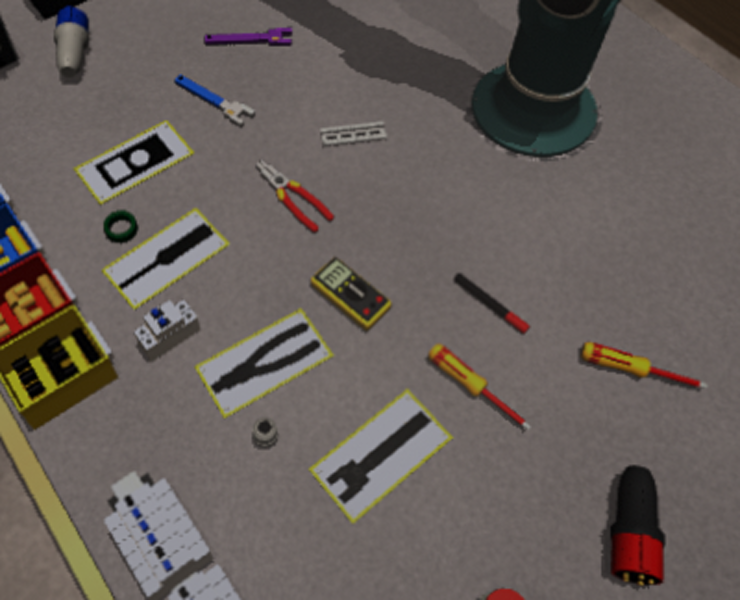

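View pics/v2.png

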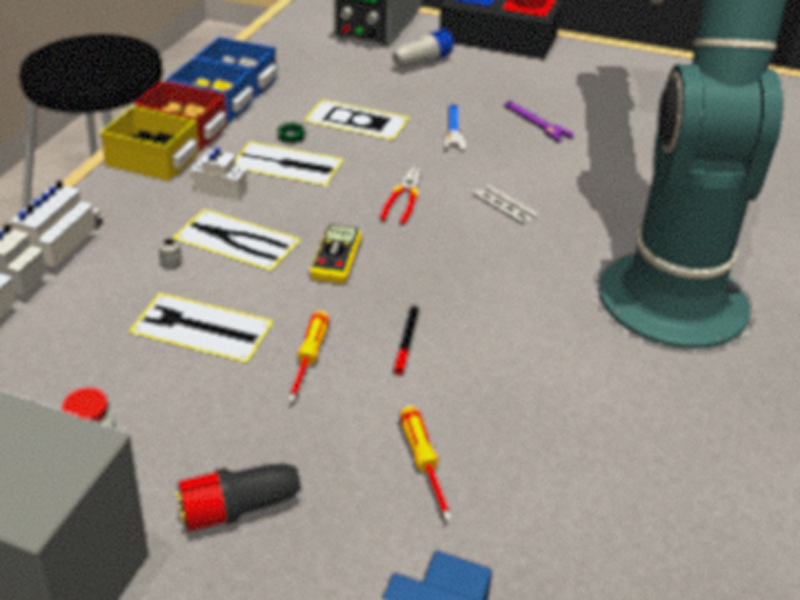

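The scene shows two insulated screwdrivers at px (354,267) and (446,260), plus a black/red pen-like tool at (366,223). It also shows a blue spanner at (217,115), a purple look-alike at (233,81), the pliers at (256,163) and the meter at (290,218). From far −y to +y the boards are meter, screwdriver, pliers, spanner, with the tape between the first two and the breaker between the next two. Next I measure metrically.

```bash
cat > h.py <<'E'
from plant import state, imaging
import cv2,numpy as np
from scipy.spatial.transform import Rotation as R
def cal(c):
    k=imaging.get_calibration(c); k["K"]=np.array([[k["fx"],0,k["cx"]],[0,k["fy"],k["cy"]],[0,0,1.]]); k["D"]=np.array(k["D"],float)
    k["eye"]=np.array(k["eye"]); k["M"]=R.from_quat(k["rotation"]).as_matrix() if np.size(k["rotation"])==4 else np.array(k["rotation"]); return k
def rays(k,px):
    u=cv2.undistortPoints(np.array(px,float).reshape(-1,1,2),k["K"],k["D"]).reshape(-1,2)
    return np.c_[u[:,0],-u[:,1],-np.ones(len(u))]@k["M"].T
def toz(k,px,z):
    d=rays(k,px); return (k["eye"]+d*((z-k["eye"][2])/d[:,2])[:,None])[:,:2]
def proj(k,P):
    p=(np.asarray(P,float)-k["eye"])@k["M"]; p=p*[1,-1,-1]
    return cv2.projectPoints(p.reshape(-1,1,3),np.zeros(3),np.zeros(3),k["K"],k["D"])[0].reshape(-1,2)
def tri(k1,p1,k2,p2):
    d1=rays(k1,[p1])[0];d2=rays(k2,[p2])[0];d1/=np.linalg.norm(d1);d2/=np.linalg.norm(d2)
    t=np.linalg.lstsq(np.c_[d1,-d2],k2["eye"]-k1["eye"],rcond=None)[0]
    a=k1["eye"]+t[0]*d1;b=k2["eye"]+t[1]*d2; return (a+b)/2,np.linalg.norm(a-b)
def rect(k,mask,z):
    ys,xs=np.nonzero(mask); p=toz(k,np.c_[xs,ys],z)*1000
    (c,(w,h),a)=cv2.minAreaRect(p.astype(np.float32))
    if w<h: w,h,a=h,w,a+90
    return np.round([*c,w,h,(a+90)%180-90],1).tolist(), np.round(p.mean(0),1).tolist()
def topdown(im,k,x0,x1,y0,y1,z,s):
    # image: up=+x, left=+y ; s px per m
    H,W=int((x1-x0)*s),int((y1-y0)*s)
    r,c=np.mgrid[:H,:W]; P=np.c_[(x1-r/s).ravel(),(y1-c/s).ravel(),np.full(H*W,z)]
    m=proj(k,P).astype(np.float32).reshape(H,W,2); return cv2.remap(im,m[...,0],m[...,1],cv2.INTER_CUBIC)
E
python3 - <<'E'
from h import *
zs=dict(screwdriver=.0145,pliers=.0065,spanner=.006,meter=.015,board_screwdriver=.003,board_pliers=.003,board_spanner=.003,board_meter=.003,breaker=.038,tape=.01)
for c in ["scene","side"]:
    k=cal(c); im=imaging.read_camera(c); print(c)
    if c=="scene": cv2.imwrite("pics/td.png",topdown(im,k,.2,.92,-.58,.38,.003,830)[:,:,::-1])
    for q,z in zs.items():
        for d in imaging.regions_of(c,q):
            if d["score"]>.3: print(q,round(d["score"],2),np.round(d["at"]),*rect(k,d["pixels"],z))
ks,kd=cal("scene"),cal("side")
for n,a,b in [("sdA",(356,268),(238,274)),("sdB",(446,261),(292,320)),("pl",(256,163),(285,196)),("sp",(217,115),(304,169)),("m",(292,220),(253,230)),("bs",(162,215),(208,184)),("bp",(212,272),(184,211)),("bsp",(276,323),(169,254)),("bm",(146,160),(242,159)),("br",(192,240),(201,194)),("tp",(165,183),(234,172))]:
    print(n,*[np.round(x,4) for x in tri(ks,a,kd,b)])
E
```

```text
scene
screwdriver 0.84 [353. 261.] [436.0, 327.8, 162.2, 30.7, -76.8] [440.4, 313.1]
screwdriver 0.75 [437. 257.] [232.7, 437.7, 159.1, 33.4, -52.7] [246.3, 422.0]
pliers 0.98 [256. 163.] [447.6, -103.9, 163.6, 48.1, -86.4] [449.6, -103.0]
spanner 0.82 [235.  80.] [305.0, -436.8, 151.8, 43.4, -36.4] [300.7, -429.1]
spanner 0.64 [220. 119.] [445.1, -347.5, 164.5, 41.7, -69.0] [438.6, -338.4]
meter 0.79 [292. 218.] [489.1, 106.9, 121.3, 63.6, -81.1] [489.0, 108.9]
board_screwdriver 0.65 [190. 200.] [676.8, -117.5, 181.1, 94.9, 3.2] [679.8, -117.3]
board_pliers 0.66 [241. 254.] [653.6, 117.2, 182.4, 96.6, -3.5] [656.1, 118.4]
board_meter 0.89 [172. 149.] [621.6, -311.1, 179.2, 93.0, -0.3] [623.5, -310.7]
breaker 0.84 [191. 236.] [745.2, 5.2, 91.0, 69.9, 1.6] [745.8, 8.0]
tape 0.76 [165. 185.] [707.4, -204.1, 59.6, 47.6, 82.5] [707.5, -203.3]
side
screwdriver 0.91 [290. 310.] [234.5, 441.6, 170.7, 30.6, -56.7] [242.3, 427.6]
screwdriver 0.72 [238. 264.] [436.2, 327.9, 163.8, 30.0, -80.7] [438.6, 311.6]
pliers 0.71 [284. 195.] [451.2, -94.2, 164.2, 47.3, -82.0] [449.0, -90.2]
spanner 0.64
[... 540 characters left out ...]
d_spanner 0.6 [191. 258.] [599.3, 324.7, 179.6, 93.7, 2.4] [596.8, 326.5]
board_meter 0.68 [262. 164.] [616.6, -304.4, 182.6, 90.2, 1.3] [614.3, -303.7]
breaker 0.83 [202. 189.] [742.0, 5.6, 169.4, 91.1, -63.0] [735.3, 18.0]
breaker 0.46 [229. 185.] [648.7, -60.4, 173.0, 96.2, 5.4] [645.7, -59.1]
sdA [ 0.4339  0.3241 -0.0076] 0.0068
sdB [0.2302 0.4433 0.001 ] 0.0053
pl [ 0.4436 -0.1125 -0.0016] 0.0094
sp [ 0.4368 -0.3429 -0.0026] 0.001
m [ 0.4775  0.1085 -0.0107] 0.0005
bs [ 0.7674 -0.1298 -0.0301] 0.0116
bp [ 0.7443  0.1082 -0.0058] 0.0005
bsp [ 0.6851  0.3092 -0.0269] 0.0027
bm [ 0.7094 -0.3222 -0.0059] 0.0054
br [ 7.374e-01 -2.500e-03 -1.000e-04] 0.0058
tp [ 0.702  -0.2208 -0.0148] 0.0076
```

View pics/td.png

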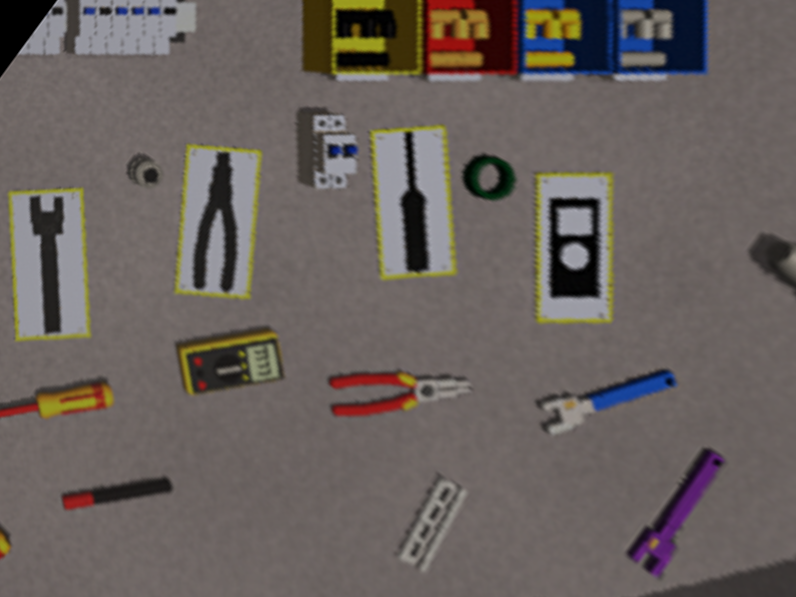

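Screwdriver candidates are A at scene px (353,261), which is world (0.436, 0.328), and B at px (437,257), which is (0.233, 0.440). The black/red pen at px (366,223) is not one. Robot's right is −y, so A is the one to take. I'll move the wrist camera over the scene for close measurements.

```bash
cat >> h.py <<'E'
def pose():
    s=state(); M=R.from_quat(s["tool_rot"]); return np.array(s["tcp_pos"]),M
def go(x,y,z,deg,p=None,q=None):
    """tool-frame shift (cm) and rot (rad) from now (or from x,y,z,deg given by p) to target pointing down"""
    if p is None: t,M=pose()
    else: t=np.array(p[:3]);M=R.from_euler("z",p[3],degrees=True)*R.from_euler("x",180,degrees=True)
    T=R.from_euler("z",deg,degrees=True)*R.from_euler("x",180,degrees=True)
    l=M.inv().apply(np.array([x,y,z])-t)*100; r=(M.inv()*T).as_rotvec()
    print("lin",np.round(l,2).tolist(),"rot",np.round(r,3).tolist(),"rows>=",round(max(np.linalg.norm(l)/5,np.degrees(np.linalg.norm(r))/8.59),1))
E
python3 - <<'E'
from h import *
go(.47,-.2,.30,80)
k=cal("wrist"); t,M=pose()
print(M.inv().apply(k["M"].T).round(3).tolist(), M.inv().apply(k["eye"]-t))
E
```

```text
lin [40.94, -34.45, -7.74] rot [0.0, 0.0, -1.158] rows>= 10.8
[[-0.001, 1.0, -0.001], [0.964, 0.001, 0.264], [0.264, -0.001, -0.964]] [ 0.07379006 -0.00021992 -0.16210165]
```

Request:
jog_arm(
  linear=[
    [20, -17, -5],
    [46, -34, -11],
    [46, -34, -11],
    [46, -34, -11],
    [46, -34, -11],
    [46, -34, -11],
    [46, -34, -11],
    [46, -34, -11],
  ],
  rot=[
    [0, 0, 0],
    [0, 0, 0],
    [0, 0, 0],
    [0, 0, 0],
    [0, 0, 0],
    [0, 0, 0],
    [0, 0, 0],
    [0, 0, 0],
  ],
  grip=[-1, -1, -1, -1, -1, -1, -1, -1],
)

```text
time_s: 3.05
tcp_pos: [0.4055, -0.3277, 0.2988]
tool_rot: [0.993, 0.119, 0.0, 0.0]
ft_force: [0.9, -0.2, -0.2]
width: 0.0919
finger_force: 0.0
```

Run:
```python
from h import *
print(state()["time_s"],state()["tcp_pos"])
go(.52,-.2,.33,14)
```

```text
3.05 [ 0.40547423 -0.32770782  0.29884704]
lin [14.15, -9.7, -3.12] rot [0.001, -0.0, -0.006] rows>= 3.5
```

Request:
jog_arm(
  linear=[
    [14, -10, -3],
    [14, -10, -3],
    [14, -10, -3],
    [14, -10, -3],
    [14, -10, -3],
    [14, -10, -3],
  ],
  rot=[
    [0, 0, 0],
    [0, 0, 0],
    [0, 0, 0],
    [0, 0, 0],
    [0, 0, 0],
    [0, 0, 0],
  ],
  grip=[-1, -1, -1, -1, -1, -1],
)

```text
time_s: 3.65
tcp_pos: [0.5166, -0.1993, 0.3279]
tool_rot: [0.993, 0.119, -0.0, 0.0]
ft_force: [0.6, -0.4, -0.9]
width: 0.0918
finger_force: 0.0
```

```bash
cat >> h.py <<'E'
zs=dict(screwdriver=.0145,pliers=.0065,spanner=.006,meter=.015,board_screwdriver=.003,board_pliers=.003,board_spanner=.003,board_meter=.003,breaker=.038,tape=.01)
def look(name,box=(.3,.9,-.55,.25)):
    k=cal("wrist"); im=imaging.read_camera("wrist"); np.save(f"{name}.npy",im); import pickle; pickle.dump(k,open(f"{name}.pkl","wb"))
    cv2.imwrite(f"pics/{name}.png",topdown(im,k,*box,.003,min(800/(box[3]-box[2]),600/(box[1]-box[0])))[:,:,::-1])
    for q,z in zs.items():
        for d in imaging.regions_of("wrist",q):
            if d["score"]>.3: print(q,round(d["score"],2),np.round(d["at"]).tolist(),*rect(k,d["pixels"],z))
E
python3 - <<'E'
from h import *
look("w1")
print(state()["time_s"],state()["tcp_pos"])
E
```

```text
pliers 0.71 [190.0, 187.0] [451.4, -98.3, 166.0, 48.5, -82.9] [450.1, -95.8]
spanner 0.84 [315.0, 215.0] [442.9, -349.2, 165.9, 42.5, -71.7] [439.4, -340.5]
spanner 0.42 [286.0, 37.0] [707.9, -205.5, 51.9, 50.8, 14.1] [708.7, -205.8]
meter 0.85 [74.0, 138.0] [488.6, 107.1, 128.9, 62.5, -79.9] [488.1, 106.9]
board_screwdriver 0.66 [228.0, 53.0] [674.3, -118.4, 176.4, 89.8, 3.7] [674.2, -118.9]
board_pliers 0.86 [87.0, 46.0] [640.8, 117.4, 157.2, 93.5, -4.5] [637.1, 116.0]
board_meter 0.9 [333.0, 114.0] [621.5, -313.3, 181.1, 92.3, -0.1] [624.8, -312.6]
breaker 0.89 [158.0, 9.0] [702.5, -4.1, 51.8, 28.4, -78.0] [705.3, -5.9]
4.2 [ 0.51674669 -0.19931424  0.32809679]
```

View pics/w1.png

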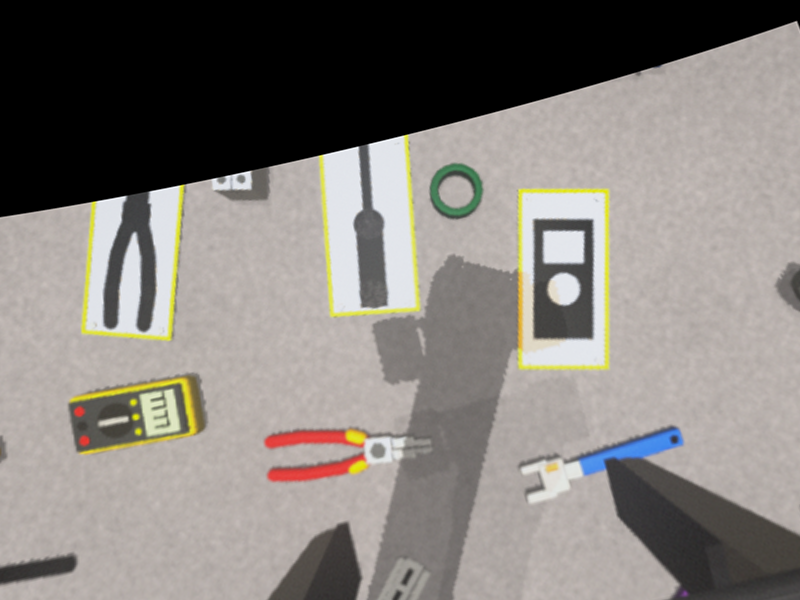

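The topdown crop shows pliers with jaws toward −y, spanner jaw toward +y, meter display toward −y, and all silhouettes pointing +x. Next I look at screwdriver A.

Run:
```python
from h import *
go(.5,.27,.30,100)
```

```text
lin [9.45, -46.0, 2.81] rot [0.0, 0.0, -1.507] rows>= 10.1
```

Request:
jog_arm(
  linear=[
    [9.5, -46, 2.8],
    [9.5, -46, 2.8],
    [9.5, -46, 2.8],
    [9.5, -46, 2.8],
    [9.5, -46, 2.8],
    [9.5, -46, 2.8],
    [9.5, -46, 2.8],
    [9.5, -46, 2.8],
  ],
  rot=[
    [0, 0, -1.5],
    [0, 0, -1.5],
    [0, 0, -1.5],
    [0, 0, -1.5],
    [0, 0, -1.5],
    [0, 0, -1.5],
    [0, 0, -1.5],
    [0, 0, -1.5],
  ],
  grip=[-1, -1, -1, -1, -1, -1, -1, -1],
)

```text
time_s: 5.0
tcp_pos: [0.5026, 0.2017, 0.3045]
tool_rot: [0.75, 0.661, 0.0, 0.0]
ft_force: [0.8, 0.6, 0.2]
width: 0.092
finger_force: 0.0
```

Run:
```python
from h import *
go(.5,.27,.30,100)
```

```text
lin [6.74, -1.12, 0.45] rot [0.001, 0.0, -0.301] rows>= 2.0
```

Request:
jog_arm(
  linear=[
    [6.7, -1.1, 0.5],
    [6.7, -1.1, 0.5],
    [6.7, -1.1, 0.5],
    [6.7, -1.1, 0.5],
    [6.7, -1.1, 0.5],
  ],
  rot=[
    [0, 0, -0.3],
    [0, 0, -0.3],
    [0, 0, -0.3],
    [0, 0, -0.3],
    [0, 0, -0.3],
  ],
  grip=[-1, -1, -1, -1, -1],
)

```text
time_s: 5.5
tcp_pos: [0.5015, 0.266, 0.2992]
tool_rot: [0.647, 0.762, -0.0, 0.0]
ft_force: [0.1, -0.5, 0.8]
width: 0.0922
finger_force: 0.0
```

Run:
```python
from h import *
look("w2",(.3,.8,-.1,.5))
print(state()["time_s"],state()["tcp_pos"])
# fine: rectified silhouettes/tools -> saved arrays
```

```text
screwdriver 0.65 [103.0, 41.0] [246.4, 419.8, 115.8, 31.7, -55.1] [250.6, 413.8]
screwdriver 0.62 [220.0, 135.0] [436.4, 330.1, 165.1, 30.1, -81.9] [438.9, 311.9]
pliers 0.58 [198.0, 342.0] [449.7, -102.8, 98.0, 48.9, -83.4] [449.2, -101.8]
meter 0.79 [233.0, 249.0] [486.0, 105.7, 126.5, 61.0, -81.0] [486.4, 109.6]
meter 0.45 [202.0, 338.0] [448.9, -93.0, 95.4, 49.9, -86.6] [450.2, -90.9]
meter 0.32 [304.0, 257.0] [648.2, 122.7, 179.8, 90.4, -4.8] [612.3, 122.8]
board_screwdriver 0.87 [301.0, 347.0] [672.8, -85.8, 179.7, 33.8, 8.5] [665.2, -88.8]
board_screwdriver 0.56 [360.0, 333.0] [760.2, -33.9, 119.3, 62.9, -28.8] [759.3, -37.3]
board_pliers 0.8 [305.0, 255.0] [652.2, 117.2, 181.2, 91.2, -5.1] [614.5, 117.1]
board_spanner 0.93 [321.0, 138.0] [601.9, 320.2, 181.8, 92.9, 2.6] [600.4, 321.7]
breaker 0.67 [360.0, 331.0] [739.6, -5.9, 110.0, 56.1, -31.2] [739.1, -9.0]
6.05 [0.50078564 0.26772131 0.29927499]
```

View pics/w2.png

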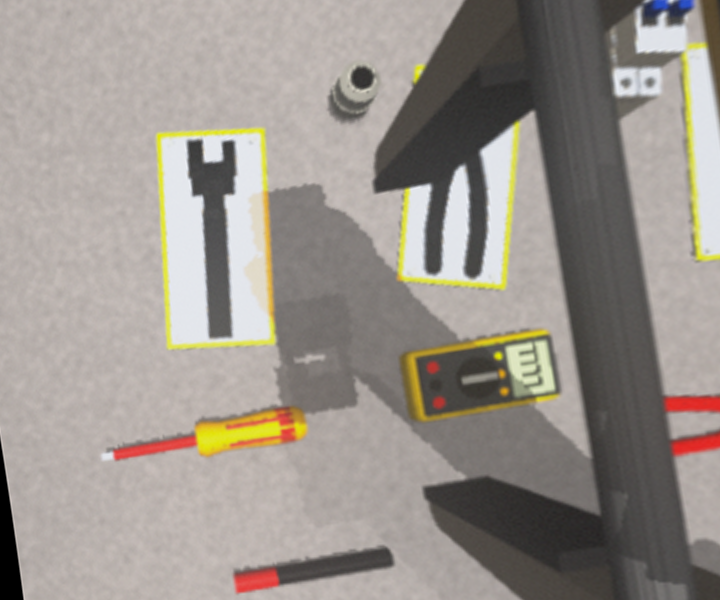

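```bash
cat >> h.py <<'E'
def axis(k,mask,z):
    ys,xs=np.nonzero(mask); p=toz(k,np.c_[xs,ys],z)*1000
    c=p.mean(0); v=np.linalg.svd(p-c,full_matrices=False)[2][0]
    s=(p-c)@v; n=np.array([-v[1],v[0]]); t=(p-c)@n
    # robust: line through slice mid-points
    mids=[]
    for a in np.linspace(s.min()+6,s.max()-6,24):
        m=abs(s-a)<4
        if m.sum()>4: mids.append((a,(t[m].min()+t[m].max())/2))
    mids=np.array(mids); f=np.polyfit(mids[:,0],mids[:,1],1)
    e=[c+v*a+n*np.polyval(f,a) for a in (s.min(),s.max())]
    d=e[1]-e[0]; return e,np.degrees(np.arctan2(d[1],d[0])),(e[0]+e[1])/2,np.linalg.norm(d)
def near(c,q,xy,z,tol=.05):
    k=cal(c); b=None
    for d in imaging.regions_of(c,q):
        p=toz(k,[d["at"]],z)[0]
        if np.linalg.norm(p-xy)<tol and (b is None or d["score"]>b["score"]): b=d
    return k,b
E
python3 - <<'E'
from h import *
ends=[];ks=[]
for c in ["scene","side","wrist"]:
    if c!="wrist": imaging.read_camera(c)
    else: imaging.read_camera(c)
    k,d=near(c,"screwdriver",np.array([.437,.32]),.0145)
    if d is None: print(c,"none"); continue
    e,a,m,L=axis(k,d["pixels"],.0145); print(c,np.round(e,1).tolist(),round(a,1),np.round(m,1),round(L,1))
    e=sorted(e,key=lambda p:p[1]); ends.append([proj(k,[np.r_[p/1000,.0145]])[0] for p in e]); ks.append(k)
for i,j in [(0,1),(0,2),(1,2)]:
    if j<len(ks): print([np.round(tri(ks[i],ends[i][n],ks[j],ends[j][n])[0],4).tolist() for n in (0,1)])
# board_screwdriver from scene: white plate rect with w1
k=cal("scene")
print(state()["time_s"])
E
```

```text
scene [[452.5, 248.8], [422.2, 407.9]] 100.8 [437.4 328.4] 161.9
side [[419.9, 412.6], [450.5, 244.0]] -79.7 [435.2 328.3] 171.4
wrist [[421.9, 413.5], [449.0, 249.0]] -80.6 [435.4 331.3] 166.8
[[0.4511, 0.2473, 0.0153], [0.4212, 0.4081, 0.0105]]
[[0.4482, 0.2464, 0.0041], [0.4248, 0.4105, 0.024]]
[[0.4488, 0.2496, 0.0192], [0.4209, 0.413, 0.0143]]
6.35
```

Run:
```python
from h import *
go(.4403,.3054,.06,100)
go(.4403,.3054,.011,100)
```

```text
lin [4.71, -5.33, 23.92] rot [-0.0, 0.0, -0.007] rows>= 5.0
lin [4.71, -5.33, 28.82] rot [-0.0, 0.0, -0.007] rows>= 5.9
```

Request:
jog_arm(
  linear=[
    [4.7, -5.3, 5],
    [4.7, -5.3, 10],
    [4.7, -5.3, 15],
    [4.7, -5.3, 20],
    [4.7, -5.3, 24],
    [4.7, -5.3, 26],
    [4.7, -5.3, 27.8],
    [4.7, -5.3, 28.8],
  ],
  rot=[
    [0, 0, -0.007],
    [0, 0, -0.007],
    [0, 0, -0.007],
    [0, 0, -0.007],
    [0, 0, -0.007],
    [0, 0, -0.007],
    [0, 0, -0.007],
    [0, 0, -0.007],
  ],
  grip=[-0.2, -0.2, -0.2, -0.2, -0.2, -0.2, -0.2, -0.2],
)

```text
time_s: 7.15
tcp_pos: [0.4396, 0.3048, 0.0092]
tool_rot: [0.643, 0.766, -0.001, -0.001]
ft_force: [0.0, 0.1, -0.1]
width: 0.0552
finger_force: 0.0
```

Run:
```python
from h import *
go(.4403,.3054,.011,100)
im=imaging.read_camera("wrist"); cv2.imwrite("pics/g1.png",im[:,:,::-1])
```

```text
lin [0.05, 0.07, -0.18] rot [-0.003, 0.001, 0.001] rows>= 0.0
```

View pics/g1.png

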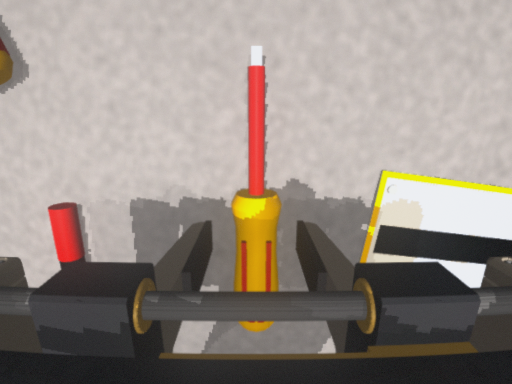

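The handle sits centred between the fingers at about (257,260), so I close.

Request:
jog_arm(
  linear=[
    [0, 0, -0.1],
    [0, 0, -0.1],
    [0, 0, -0.1],
    [0, 0, -0.1],
    [0, 0, -0.1],
  ],
  rot=[
    [0, 0, 0],
    [0, 0, 0],
    [0, 0, 0],
    [0, 0, 0],
    [0, 0, 0],
  ],
  grip=[1, 1, 1, 1, 1],
  force=25,
)

```text
time_s: 7.7
tcp_pos: [0.4413, 0.3055, 0.0132]
tool_rot: [0.643, 0.766, 0.001, 0.0]
ft_force: [-0.9, -1.1, 6.4]
width: 0.0267
finger_force: 25.0
```

Run:
```python
from h import *
t,M=pose(); print(t, np.degrees(np.arctan2(*M.apply([1,0,0])[[1,0]])))
go(.645,-.12,.20,3.4)
go(.645,-.12,.20,3.4,(.44,.305,.2,100))
```

```text
[0.44132715 0.30546787 0.01323226] 100.00345091818178
lin [-45.44, 12.7, -18.66] rot [0.001, -0.001, 1.686] rows>= 11.2
lin [-45.41, 12.81, 0.0] rot [0.0, -0.0, 1.686] rows>= 11.2
```

Request:
jog_arm(
  linear=[
    [0, 0, -2],
    [0, 0, -5],
    [-3, 1, -10],
    [-8, 2, -14],
    [-45.5, 12.7, -20],
    [-45.5, 12.7, -20],
    [-45.5, 12.7, -20],
    [-45.5, 12.7, -20],
  ],
  rot=[
    [0, 0, 0],
    [0, 0, 0],
    [0, 0, 0.15],
    [0, 0, 0.3],
    [0, 0, 1.686],
    [0, 0, 1.686],
    [0, 0, 1.686],
    [0, 0, 1.686],
  ],
  grip=[1, 1, 1, 1, 1, 1, 1, 1],
)

```text
time_s: 8.5
tcp_pos: [0.5535, 0.0673, 0.174]
tool_rot: [0.913, 0.408, 0.0, 0.0]
ft_force: [2.0, 0.3, -1.1]
width: 0.0272
finger_force: 25.0
```

Run:
```python
from h import *
go(.61,-.12,.22,3.4)
```

```text
lin [-10.17, 16.72, -4.59] rot [0.0, -0.0, 0.78] rows>= 5.2
```

Request:
jog_arm(
  linear=[
    [-10.2, 16.7, -4.6],
    [-10.2, 16.7, -4.6],
    [-10.2, 16.7, -4.6],
    [-10.2, 16.7, -4.6],
    [-10.2, 16.7, -4.6],
    [-10.2, 16.7, -4.6],
    [-10.2, 16.7, -4.6],
    [-10.2, 16.7, -4.6],
  ],
  rot=[
    [0, 0, 0.78],
    [0, 0, 0.78],
    [0, 0, 0.78],
    [0, 0, 0.78],
    [0, 0, 0.78],
    [0, 0, 0.78],
    [0, 0, 0.78],
    [0, 0, 0.78],
  ],
  grip=[1, 1, 1, 1, 1, 1, 1, 1],
)

```text
time_s: 9.3
tcp_pos: [0.6101, -0.1156, 0.219]
tool_rot: [0.999, 0.036, -0.0, -0.0]
ft_force: [0.6, -0.2, -1.4]
width: 0.0269
finger_force: 25.0
```

```bash
cat >> h.py <<'E'
def board(k,im,guess,size=(180,90),z=.003):
    """refine board pose: yellow/white plate mask -> rectified; fit rect corners by border (yellow) edges"""
    from scipy.optimize import minimize
    s=1000; x0,x1,y0,y1=guess[0]-.14,guess[0]+.14,guess[1]-.1,guess[1]+.1
    td=topdown(im,k,x0,x1,y0,y1,z,s).astype(int)
    yel=((td[...,0]+td[...,1])//2-td[...,2]>60)&(abs(td[...,0]-td[...,1])<50)
    r,c=np.nonzero(yel); P=np.c_[x1*1000-r,y1*1000-c]
    def f(p,q=P):
        a=np.radians(p[2]); d=q-p[:2]; u=d@[np.cos(a),np.sin(a)]; v=d@[-np.sin(a),np.cos(a)]
        e=np.minimum(abs(abs(u)-88),abs(abs(v)-43)); return np.minimum(e,6).sum()
    best=min((minimize(f,[guess[0]*1000+a,guess[1]*1000+b,guess[2]],method="Nelder-Mead",options=dict(initial_simplex=None)) for a in(-6,0,6) for b in(-6,0,6)),key=lambda o:o.fun)
    return np.round(best.x,2).tolist(),round(best.fun/len(P),2),len(P)
E
python3 - <<'E'
from h import *
print(pose()[0],state()["width"])
look("w3",(.5,.8,-.32,.08))
import pickle
g=(.676,-.118,3.4)
for n in ("w1","w3"): print(n,board(pickle.load(open(n+".pkl","rb")),np.load(n+".npy"),g))
print("scene",board(cal("scene"),cv2.imread("pics/scene0.png")[:,:,::-1],g))
E
```

```text
[ 0.6101077  -0.11562481  0.21899336] 0.026919143005394216
screwdriver 0.7 [253.0, 216.0] [564.1, -118.3, 397.4, 64.4, 4.1] [562.3, -118.5]
spanner 0.81 [432.0, 280.0] [458.4, -403.2, 54.6, 25.2, -71.8] [459.7, -405.7]
spanner 0.8 [446.0, 343.0] [342.8, -459.0, 75.4, 31.2, -33.3] [343.9, -460.0]
meter 0.85 [97.0, 243.0] [488.8, 107.6, 129.1, 63.6, -79.6] [489.8, 106.3]
board_screwdriver 0.7 [265.0, 116.0] [676.5, -117.8, 181.7, 91.6, 3.4] [683.2, -120.0]
board_pliers 0.94 [87.0, 124.0] [653.3, 117.7, 181.6, 93.2, -5.0] [658.2, 116.2]
board_meter 0.75 [394.0, 169.0] [620.5, -312.2, 182.7, 94.1, -0.5] [625.6, -311.5]
breaker 0.81 [162.0, 56.0] [742.9, 4.2, 89.0, 57.3, 1.1] [743.8, 2.7]
tape 0.57 [343.0, 108.0] [707.5, -206.3, 53.5, 52.9, -38.5] [707.3, -205.7]
w1 ([676.07, -118.51, 3.95], np.float64(1.09), 1814)
w3 ([675.99, -118.38, 4.17], np.float64(2.8), 3161)
scene ([676.81, -117.45, 4.06], np.float64(1.12), 2217)
```

View pics/w3.png

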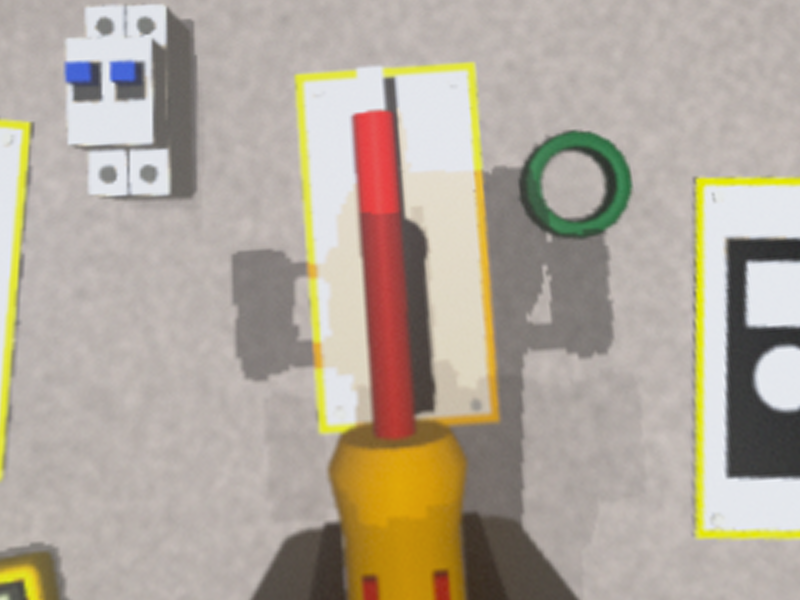

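Held screwdriver's tip is where predicted; it lies parallel to the silhouette. I descend to just above the board.

Run:
```python
from h import *
go(.6511,-.1201,.020,3.9)
```

```text
lin [4.04, 0.51, 19.93] rot [0.0, 0.0, -0.002] rows>= 4.1
```

Request:
jog_arm(
  linear=[
    [4, 0.5, 4],
    [4, 0.5, 9],
    [4, 0.5, 14],
    [4, 0.5, 17],
    [4, 0.5, 19],
    [4, 0.5, 19.9],
    [4, 0.5, 19.9],
    [4, 0.5, 19.9],
  ],
  rot=[
    [0, 0, 0],
    [0, 0, 0],
    [0, 0, 0],
    [0, 0, 0],
    [0, 0, 0],
    [0, 0, 0],
    [0, 0, 0],
    [0, 0, 0],
  ],
  grip=[1, 1, 1, 1, 1, 1, 1, 1],
)

```text
time_s: 10.65
tcp_pos: [0.6518, -0.1202, 0.0216]
tool_rot: [0.999, 0.033, 0.001, 0.0]
ft_force: [-0.0, 0.4, -0.4]
width: 0.0267
finger_force: 25.0
```

Run:
```python
from h import *
go(.6511,-.1201,.015,3.9); print(state()["ft_force"])
```

```text
lin [-0.07, -0.01, 0.66] rot [0.0, -0.002, -0.002] rows>= 0.1
[-0.0491687   0.41272897 -0.40893159]
```

Request:
jog_arm(
  linear=[
    [0, 0, 0.2],
    [0, 0, 0.4],
    [0, 0, 0.4],
    [0, 0, 0.5],
    [0, 0, 0.5],
  ],
  rot=[
    [0, 0, 0],
    [0, 0, 0],
    [0, 0, 0],
    [0, 0, 0],
    [0, 0, 0],
  ],
  grip=[1, 1, 1, 1, 1],
)

```text
time_s: 11.15
tcp_pos: [0.6511, -0.1201, 0.0163]
tool_rot: [0.999, 0.033, 0.0, 0.0]
ft_force: [-2.4, 1.1, 5.3]
width: 0.0271
finger_force: 25.0
```

Contact felt at 5 N. I release and lift.

Request:
jog_arm(
  linear=[
    [0, 0, 0],
    [0, 0, 0],
    [0, 0, 0],
    [0, 0, 0],
    [0, 0, -2],
    [0, 0, -5],
    [0, 0, -10],
    [0, 0, -15],
  ],
  rot=[
    [0, 0, 0],
    [0, 0, 0],
    [0, 0, 0],
    [0, 0, 0],
    [0, 0, 0],
    [0, 0, 0],
    [0, 0, 0],
    [0, 0, 0],
  ],
  grip=[-0.2, -0.2, -0.2, -0.2, -0.2, -0.2, -0.2, -0.2],
)

```text
time_s: 11.95
tcp_pos: [0.65, -0.1199, 0.166]
tool_rot: [0.999, 0.033, -0.001, -0.0]
ft_force: [1.5, -0.2, 0.6]
width: 0.0553
finger_force: 0.0
```

Run:
```python
from h import *
print(state()["time_s"],pose()[0])
look("w4",(.5,.8,-.32,.08))
k,d=near("wrist","screwdriver",np.array([.676,-.118]),.0175)
e,a,m,L=axis(k,d["pixels"],.0175); print("placed",np.round(e,1).tolist(),round(a,1),np.round(m,1),round(L,1))
k,d=near("wrist","pliers",np.array([.45,-.1]),.0065,.08)
if d: print("pliers",axis(k,d["pixels"],.0065))
go(.47,-.115,.25,94)
```

```text
11.95 [ 0.64998987 -0.11988375  0.16599237]
screwdriver 0.87 [258.0, 180.0] [675.3, -118.7, 170.6, 29.8, 4.0] [659.5, -119.3]
pliers 0.81 [232.0, 332.0] [438.1, -104.5, 156.8, 23.9, -76.8] [438.1, -104.7]
pliers 0.48 [39.0, 279.0] [499.6, 159.7, 53.2, 17.5, -57.5] [498.1, 161.4]
spanner 0.6 [254.0, 182.0] [674.0, -119.4, 175.3, 31.8, 3.0] [657.0, -119.4]
meter 0.68 [41.0, 278.0] [506.1, 153.2, 51.3, 16.5, -50.5] [504.2, 153.9]
board_screwdriver 0.55 [256.0, 143.0] [675.7, -118.2, 178.8, 92.3, 3.7] [688.2, -117.3]
board_pliers 0.69 [408.0, 198.0] [632.8, -313.0, 158.5, 92.9, 0.2] [637.9, -311.6]
board_pliers 0.66 [61.0, 159.0] [653.2, 116.0, 181.4, 93.6, -4.6] [659.0, 115.1]
board_spanner 0.67 [233.0, 330.0] [434.7, -103.4, 161.0, 25.7, -77.8] [434.9, -103.3]
board_meter 0.97 [411.0, 200.0] [633.8, -312.7, 158.7, 91.8, 0.4] [637.7, -311.9]
breaker 0.96 [139.0, 88.0] [743.4, 5.3, 86.4, 63.1, 0.1] [744.5, 2.6]
tape 0.92 [347.0, 135.0] [707.0, -205.7, 54.4, 51.9, 68.1] [707.3, -205.8]
placed [[759.9, -113.1], [592.4, -123.8]] -176.4 [ 676.1 -118.4] 167.8
pliers ([array([424.2568631 , -28.23844901]), array([ 455.68994718, -180.99387055])], np.float64(-78.37232545842183), array([ 439.97340514, -104.61615978]), np.float64(155.95594757517523))
lin [-17.98, -1.68, -8.53] rot [-0.001, 0.001, -1.575] rows>= 10.5
```

View pics/w4.png

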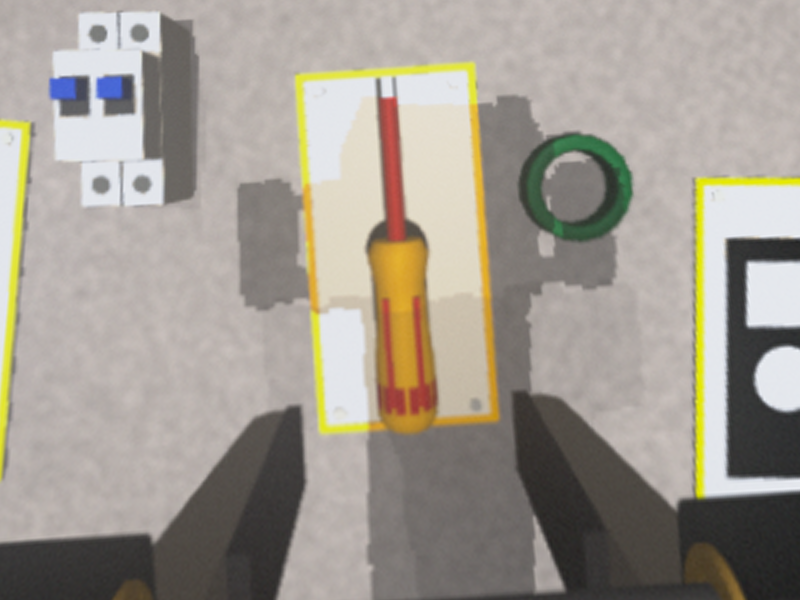

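Screwdriver placed at (676.1, −118.4, 3.6°) against the board's (676.0, −118.4, about 3.9°). Pliers next.

Request:
jog_arm(
  linear=[
    [-20, -1.5, -8.5],
    [-20, -1.5, -8.5],
    [-20, -1.5, -8.5],
    [-20, -1.5, -8.5],
    [-20, -1.5, -8.5],
    [-20, -1.5, -8.5],
    [-20, -1.5, -8.5],
    [-20, -1.5, -8.5],
  ],
  rot=[
    [0, 0, -1.6],
    [0, 0, -1.6],
    [0, 0, -1.6],
    [0, 0, -1.6],
    [0, 0, -1.6],
    [0, 0, -1.6],
    [0, 0, -1.6],
    [0, 0, -1.6],
  ],
  grip=[-1, -1, -1, -1, -1, -1, -1, -1],
)

```text
time_s: 13.4
tcp_pos: [0.45, -0.1183, 0.2506]
tool_rot: [0.805, 0.594, 0.0, 0.0]
ft_force: [-0.3, -0.3, 0.3]
width: 0.092
finger_force: 0.0
```

Run:
```python
from h import *
go(.45,-.125,.25,96)
```

```text
lin [-0.64, 0.19, 0.06] rot [0.001, 0.001, -0.404] rows>= 2.7
```

Request:
jog_arm(
  linear=[
    [-0.6, 0.2, 0],
    [-0.6, 0.2, 0],
    [-0.6, 0.2, 0],
    [-0.6, 0.2, 0],
    [-0.6, 0.2, 0],
  ],
  rot=[
    [0, 0, -0.4],
    [0, 0, -0.4],
    [0, 0, -0.4],
    [0, 0, -0.4],
    [0, 0, -0.4],
  ],
  grip=[-1, -1, -1, -1, -1],
)

```text
time_s: 13.9
tcp_pos: [0.4502, -0.1246, 0.2503]
tool_rot: [0.674, 0.739, -0.0, -0.0]
ft_force: [0.4, -0.5, -0.3]
width: 0.0917
finger_force: 0.0
```

Run:
```python
from h import *
import pickle
k=cal("wrist"); im=imaging.read_camera("wrist"); np.save("w5.npy",im); pickle.dump(k,open("w5.pkl","wb"))
g=np.array([.45,-.1])
E={}
for c in ("wrist","scene","side"):
    if c!="wrist": imaging.read_camera(c)
    kk,d=near(c,"pliers",g,.0065,.06)
    if d is None: continue
    e,a,m,L=axis(kk,d["pixels"],.0065); print(c,np.round(e,1).tolist(),round(a,1),np.round(m,1),round(L,1),rect(kk,d["pixels"],.0065))
    E[c]=(kk,d["at"])
if "scene" in E: print("tri",tri(*E["wrist"],*E["scene"]))
a=topdown(im,k,.38,.52,-.2,.0,.0065,2800)
cv2.imwrite("pics/w5.png",cv2.resize(a,None,fx=1,fy=1)[:,:,::-1]); print(a.shape, state()["time_s"],pose()[0])
for n,gg in (("board_pliers",(.653,.117,-4.8)),("board_spanner",(.601,.322,2.6)),("board_meter",(.6213,-.312,0))):
    print(n,"scene",board(cal("scene"),cv2.imread("pics/scene0.png")[:,:,::-1],gg))
    for w in ("w1","w2","w3","w4"): print(w,board(pickle.load(open(w+".pkl","rb")),np.load(w+".npy"),gg))
```

```text
wrist [[441.9, -16.9], [457.0, -183.5]] -84.8 [ 449.4 -100.2] 167.3 ([449.2, -100.4, 167.0, 49.2, -85.5], [448.7, -93.1])
scene [[458.5, -184.0], [442.7, -18.9]] 95.4 [ 450.6 -101.5] 165.9 ([448.5, -101.9, 165.3, 46.2, -86.4], [450.2, -100.3])
side [[457.1, -176.3], [439.0, -7.0]] 96.1 [448.1 -91.7] 170.2 ([450.1, -91.2, 170.3, 49.5, -81.4], [447.2, -87.9])
tri (array([ 0.44931818, -0.10144006,  0.01308102]), np.float64(0.010835819298797714))
(392, 560, 3) 14.2 [ 0.4502931  -0.12444456  0.25029749]
board_pliers scene ([653.45, 117.62, -4.65], np.float64(1.38), 2177)
w1 ([652.8, 116.94, -4.75], np.float64(1.84), 2062)
w2 ([652.42, 116.62, -4.83], np.float64(2.05), 1907)
w3 ([652.98, 117.12, -4.64], np.float64(1.41), 2525)
w4 ([653.02, 117.2, -4.69], np.float64(1.12), 2362)
board_spanner scene ([602.01, 321.02, 2.89], np.float64(0.93), 1925)
w1 ([595.0, 316.0, 2.6], np.float64(nan), 0)
w2 ([601.52, 320.63, 2.83], np.float64(1.14), 2374)
w3 ([595.0, 316.0, 2.6], np.float64(nan), 0)
w4 ([595.0, 316.0, 2.6], np.float64(nan), 0)
board_meter scene ([622.3, -312.0, 0.0], np.float64(1.14), 2236)
w1 ([621.3, -313.0, 0.0], np.float64(1.09), 2296)
w2 ([615.3, -318.0, 0.0], np.float64(nan), 0)
w3 ([621.3, -313.0, 0.0], np.float64(1.08), 2319)
w4 ([621.3, -313.0, -0.0], np.float64(1.41), 1938)h.py:74: RuntimeWarning: invalid value encountered in scalar divide
  return np.round(best.x,2).tolist(),round(best.fun/len(P),2),len(P)
```

View pics/w5.png

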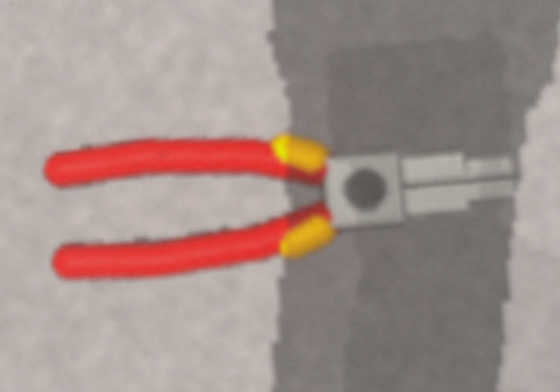

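Pliers: handle ends at px (51,216), jaw tip (517,180), pivot (364,190). That gives yaw about −85.2° and a grip point of (0.452, −0.131).

Run:
```python
from h import *
go(.452,-.1308,.0102,94.8)
```

```text
lin [-0.65, 0.11, 24.01] rot [-0.0, 0.0, 0.011] rows>= 4.8
```

Request:
jog_arm(
  linear=[
    [-0.6, 0.1, 5],
    [-0.6, 0.1, 10],
    [-0.6, 0.1, 15],
    [-0.6, 0.1, 19],
    [-0.6, 0.1, 22],
    [-0.6, 0.1, 23.4],
    [-0.6, 0.1, 23.9],
    [-0.6, 0.1, 23.9],
  ],
  rot=[
    [0, 0, 0.011],
    [0, 0, 0.011],
    [0, 0, 0.011],
    [0, 0, 0.011],
    [0, 0, 0.011],
    [0, 0, 0.011],
    [0, 0, 0.011],
    [0, 0, 0.011],
  ],
  grip=[-0.3, -0.3, -0.3, -0.3, -0.3, -0.3, -0.3, -0.3],
)

```text
time_s: 15.0
tcp_pos: [0.4523, -0.1304, 0.0116]
tool_rot: [0.677, 0.736, 0.0, 0.0]
ft_force: [0.1, 0.1, 0.0]
width: 0.0598
finger_force: 0.0
```

Request:
jog_arm(
  linear=[
    [0, 0, 0],
    [0, 0, 0],
    [0, 0, 0],
    [0, 0, 0],
    [0, 0, 0],
  ],
  rot=[
    [0, 0, 0],
    [0, 0, 0],
    [0, 0, 0],
    [0, 0, 0],
    [0, 0, 0],
  ],
  grip=[1, 1, 1, 1, 1],
  force=35,
)

```text
time_s: 15.5
tcp_pos: [0.4523, -0.1306, 0.0118]
tool_rot: [0.677, 0.736, 0.0, 0.001]
ft_force: [-0.2, -0.4, 3.8]
width: 0.0253
finger_force: 35.6
```

Run:
```python
from h import *
t,M=pose(); print(t, np.degrees(np.arctan2(*M.apply([1,0,0])[[1,0]])))
go(.653,.10,.20,175.3)
```

```text
[ 0.45233344 -0.13062184  0.01183258] 94.79944169184775
lin [21.29, 21.95, -18.8] rot [0.001, 0.001, -1.405] rows>= 9.4
```

Request:
jog_arm(
  linear=[
    [0, 0, -2],
    [0, 0, -5],
    [2, 2, -10],
    [6, 6, -14],
    [21.3, 25, -19],
    [21.3, 25, -19],
    [21.3, 25, -19],
    [21.3, 25, -19],
  ],
  rot=[
    [0, 0, 0],
    [0, 0, 0],
    [0, 0, -0.15],
    [0, 0, -0.3],
    [0, 0, -1.405],
    [0, 0, -1.405],
    [0, 0, -1.405],
    [0, 0, -1.405],
  ],
  grip=[1, 1, 1, 1, 1, 1, 1, 1],
)

```text
time_s: 16.3
tcp_pos: [0.6333, 0.0546, 0.184]
tool_rot: [0.287, 0.958, -0.0, -0.0]
ft_force: [-0.2, -0.2, -0.6]
width: 0.026
finger_force: 35.5
```

Run:
```python
from h import *
go(.683,.1145,.14,175.3)
```

```text
lin [-0.87, 7.74, 4.39] rot [-0.001, -0.0, -0.499] rows>= 3.3
```

Request:
jog_arm(
  linear=[
    [-0.9, 7.7, 2],
    [-0.9, 7.7, 4.4],
    [-0.9, 7.7, 4.4],
    [-0.9, 7.7, 4.4],
    [-0.9, 7.7, 4.4],
    [-0.9, 7.7, 4.4],
    [-0.9, 7.7, 4.4],
  ],
  rot=[
    [0, 0, -0.5],
    [0, 0, -0.5],
    [0, 0, -0.5],
    [0, 0, -0.5],
    [0, 0, -0.5],
    [0, 0, -0.5],
    [0, 0, -0.5],
  ],
  grip=[1, 1, 1, 1, 1, 1, 1],
)

```text
time_s: 17.0
tcp_pos: [0.6827, 0.1125, 0.1399]
tool_rot: [0.044, 0.999, -0.0, 0.0]
ft_force: [-0.2, -0.2, -1.7]
width: 0.0252
finger_force: 35.4
```

Run:
```python
from h import *
im=imaging.read_camera("wrist"); k=cal("wrist"); t,M=pose()
# predicted held-pliers points in tool frame: origin at +30mm tool x (obj x = -tool x); end of handles at +113, top surface ~ tcp z(tool) -?
P=[t+M.apply([x,y,zz]) for x,y,zz in [(.113,0,0),(.03,0,0),(-.053,0,0)]]
pp=proj(k,P); print(pp.round(0).tolist())
im=im.copy()
for p in pp: cv2.circle(im,tuple(int(v) for v in p.round()),3,(0,255,0),-1)
cv2.imwrite("pics/h2.png",im[:,:,::-1])
go(.683,.1145,.024,175.3)
```

```text
[[254.0, 43.0], [254.0, 195.0], [254.0, 312.0]]
lin [-0.01, 0.21, 11.61] rot [-0.0, 0.0, -0.006] rows>= 2.3
```

View pics/h2.png

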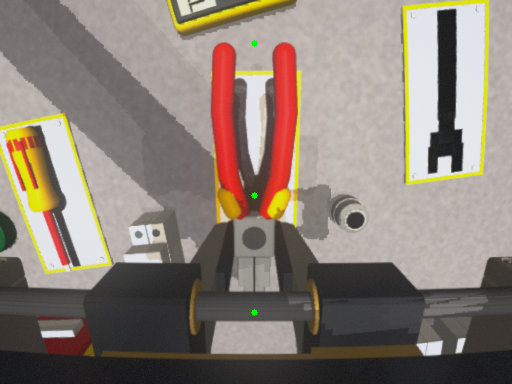

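Request:
jog_arm(
  linear=[
    [0, 0.2, 4],
    [0, 0.2, 7.5],
    [0, 0.2, 10],
    [0, 0.2, 11.3],
    [0, 0.2, 11.8],
    [0, 0.2, 12.1],
    [0, 0.2, 12.1],
  ],
  rot=[
    [0, 0, -0.005],
    [0, 0, -0.005],
    [0, 0, -0.005],
    [0, 0, -0.005],
    [0, 0, -0.005],
    [0, 0, -0.005],
    [0, 0, -0.005],
  ],
  grip=[1, 1, 1, 1, 1, 1, 1],
)

```text
time_s: 17.75
tcp_pos: [0.6836, 0.1152, 0.0198]
tool_rot: [0.041, 0.999, 0.0, 0.001]
ft_force: [-0.7, -0.4, -1.4]
width: 0.0255
finger_force: 35.4
```

Request:
jog_arm(
  linear=[
    [0, 0, 0.2],
    [0, 0, 0.3],
    [0, 0, 0.4],
    [0, 0, 0.4],
  ],
  rot=[
    [0, 0, 0],
    [0, 0, 0],
    [0, 0, 0],
    [0, 0, 0],
  ],
  grip=[1, 1, 1, 1],
)

```text
time_s: 18.15
tcp_pos: [0.683, 0.1148, 0.015]
tool_rot: [0.041, 0.999, -0.0, 0.0]
ft_force: [0.1, 0.1, -1.7]
width: 0.0256
finger_force: 35.4
```

Not yet in contact; a little lower.

Request:
jog_arm(
  linear=[
    [0, 0, 0.1],
    [0, 0, 0.1],
    [0, 0, 0.15],
    [0, 0, 0.15],
  ],
  rot=[
    [0, 0, 0],
    [0, 0, 0],
    [0, 0, 0],
    [0, 0, 0],
  ],
  grip=[1, 1, 1, 1],
)

```text
time_s: 18.55
tcp_pos: [0.6831, 0.1149, 0.0149]
tool_rot: [0.041, 0.999, -0.0, 0.0]
ft_force: [-2.9, -1.6, 8.0]
width: 0.0255
finger_force: 35.4
```

Request:
jog_arm(
  linear=[
    [0, 0, 0],
    [0, 0, 0],
    [0, 0, 0],
    [0, 0, 0],
    [0, 0, -2],
    [0, 0, -5],
    [0, 0, -10],
    [0, 0, -15],
  ],
  rot=[
    [0, 0, 0],
    [0, 0, 0],
    [0, 0, 0],
    [0, 0, 0],
    [0, 0, 0],
    [0, 0, 0],
    [0, 0, 0],
    [0, 0, 0],
  ],
  grip=[0, -0.1, -0.1, -0.1, -0.1, -0.1, -0.1, -0.1],
)

```text
time_s: 19.35
tcp_pos: [0.6824, 0.1151, 0.1657]
tool_rot: [0.041, 0.999, 0.0, -0.0]
ft_force: [0.8, 0.0, 0.9]
width: 0.0507
finger_force: 0.0
```

Run:
```python
from h import *
im=imaging.read_camera("wrist"); k=cal("wrist"); np.save("w6.npy",im)
k,d=near("wrist","pliers",np.array([.653,.117]),.0095)
if d: e,a,m,L=axis(k,d["pixels"],.0095); print("placed",np.round(e,1).tolist(),round(a,1),np.round(m,1),round(L,1))
print(board(k,im,(.653,.117,-4.7)))
cv2.imwrite("pics/w6.png",topdown(im,k,.54,.76,.02,.22,.003,2500)[:,:,::-1])
imaging.read_camera("scene"); k,d=near("scene","pliers",np.array([.653,.117]),.0095)
if d: e,a,m,L=axis(k,d["pixels"],.0095); print("scene",np.round(e,1).tolist(),round(a,1),np.round(m,1),round(L,1))
print(state()["time_s"]); go(.44,-.36,.25,108)
```

```text
placed [[575.7, 126.3], [744.8, 112.2]] -4.8 [660.2 119.3] 169.7
([659.2, 119.92, -4.64], np.float64(2.97), 2878)
scene [[570.3, 129.6], [734.2, 110.7]] -6.5 [652.3 120.1] 165.0
19.55
lin [20.38, -49.35, -8.49] rot [0.003, 0.003, 1.175] rows>= 10.8
```

View pics/w6.png

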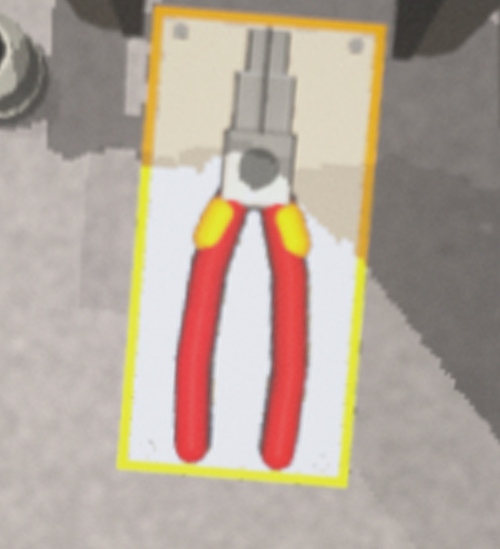

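The pliers cover their silhouette, with the head at (258,168) of the crop. Relative to the board in the same image the offset is about 1 mm and 0.2°. Spanner next.

Request:
jog_arm(
  linear=[
    [20.4, -49.4, -8.5],
    [20.4, -49.4, -8.5],
    [20.4, -49.4, -8.5],
    [20.4, -49.4, -8.5],
    [20.4, -49.4, -8.5],
    [20.4, -49.4, -8.5],
    [20.4, -49.4, -8.5],
    [20.4, -49.4, -8.5],
  ],
  rot=[
    [0, 0, 1.175],
    [0, 0, 1.175],
    [0, 0, 1.175],
    [0, 0, 1.175],
    [0, 0, 1.175],
    [0, 0, 1.175],
    [0, 0, 1.175],
    [0, 0, 1.175],
  ],
  grip=[-1, -1, -1, -1, -1, -1, -1, -1],
)

```text
time_s: 20.35
tcp_pos: [0.5006, -0.2382, 0.2254]
tool_rot: [0.59, 0.807, -0.0, -0.001]
ft_force: [0.7, -0.8, -0.4]
width: 0.0917
finger_force: 0.0
```

Run:
```python
from h import *
go(.44,-.36,.25,108)
```

```text
lin [-9.77, -9.47, -2.45] rot [-0.002, -0.001, -0.006] rows>= 2.8
```

Request:
jog_arm(
  linear=[
    [-9.8, -9.5, -2.5],
    [-9.8, -9.5, -2.5],
    [-9.8, -9.5, -2.5],
    [-9.8, -9.5, -2.5],
    [-9.8, -9.5, -2.5],
    [-9.8, -9.5, -2.5],
  ],
  rot=[
    [0, 0, 0],
    [0, 0, 0],
    [0, 0, 0],
    [0, 0, 0],
    [0, 0, 0],
    [0, 0, 0],
  ],
  grip=[-1, -1, -1, -1, -1, -1],
)

```text
time_s: 20.95
tcp_pos: [0.443, -0.3574, 0.2503]
tool_rot: [0.587, 0.81, 0.0, -0.001]
ft_force: [-0.8, -0.4, 0.5]
width: 0.092
finger_force: 0.0
```

Run:
```python
from h import *
k=cal("wrist"); im=imaging.read_camera("wrist")
g=np.array([.441,-.345]); E={}
for c in ("wrist","scene"):
    if c!="wrist": imaging.read_camera(c)
    kk,d=near(c,"spanner",g,.006,.05)
    if d is None: print(c,"none"); continue
    e,a,m,L=axis(kk,d["pixels"],.006); print(c,np.round(e,1).tolist(),round(a,1),np.round(m,1),round(L,1),rect(kk,d["pixels"],.006)); E[c]=(kk,d["at"])
if len(E)==2: print("tri",tri(*E["wrist"],*E["scene"]))
td=topdown(im,k,.38,.50,-.45,-.25,.012,3000)
hsv=cv2.cvtColor(td,cv2.COLOR_RGB2HSV); b=(hsv[...,0]>100)&(hsv[...,0]<125)&(hsv[...,1]>130)
b=cv2.morphologyEx(b.astype(np.uint8),cv2.MORPH_OPEN,np.ones((9,9)))
n,l,st,_=cv2.connectedComponentsWithStats(b); i=1+st[1:,4].argmax()
r,c=np.nonzero(l==i); p=np.c_[500-r/3,-250-c/3].astype(np.float32); print("blue handle rect",cv2.minAreaRect(p))
cv2.imwrite("pics/w7.png",td[:,:,::-1]); print(td.shape,pose()[0],state()["time_s"])
```

```text
wrist [[466.4, -427.0], [416.0, -272.9]] 108.1 [ 441.2 -349.9] 162.1 ([441.3, -350.0, 161.9, 36.4, -72.4], [437.6, -339.7])
scene [[468.5, -426.7], [415.0, -271.4]] 109.0 [ 441.7 -349.1] 164.3 ([444.7, -347.5, 164.6, 43.4, -68.6], [438.6, -340.3])
tri (array([ 0.42897336, -0.33014383,  0.0072484 ]), np.float64(0.005250352138650372))
blue handle rect ((450.3501892089844, -378.0726013183594), (15.898470878601074, 101.06458282470703), 17.56329917907715)
(360, 600, 3) [ 0.44329435 -0.35782041  0.25081562] 21.15
```

View pics/w7.png

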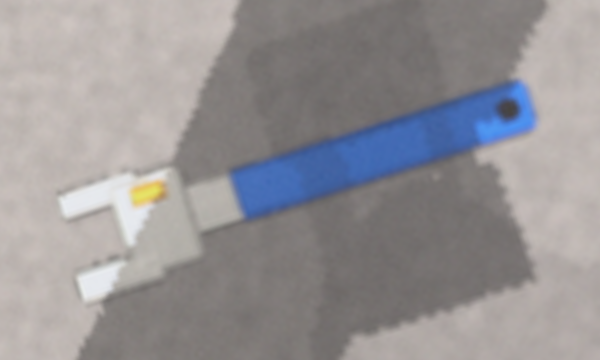

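Run:
```python
from h import *
go(.4384,-.3404,.0102,107.7)
```

```text
lin [1.79, 0.08, 24.06] rot [-0.0, -0.001, 0.008] rows>= 4.8
```

Request:
jog_arm(
  linear=[
    [1.8, 0.1, 5],
    [1.8, 0.1, 10],
    [1.8, 0.1, 15],
    [1.8, 0.1, 19],
    [1.8, 0.1, 22],
    [1.8, 0.1, 23.4],
    [1.8, 0.1, 24],
    [1.8, 0.1, 24],
  ],
  rot=[
    [0, 0, 0.008],
    [0, 0, 0.008],
    [0, 0, 0.008],
    [0, 0, 0.008],
    [0, 0, 0.008],
    [0, 0, 0.008],
    [0, 0, 0.008],
    [0, 0, 0.008],
  ],
  grip=[-0.3, -0.3, -0.3, -0.3, -0.3, -0.3, -0.3, -0.3],
)

```text
time_s: 21.95
tcp_pos: [0.4386, -0.3417, 0.0114]
tool_rot: [0.591, 0.807, 0.0, 0.0]
ft_force: [-0.2, -1.2, 1.0]
width: 0.0598
finger_force: 0.0
```

Request:
jog_arm(
  linear=[
    [0, 0, 0],
    [0, 0, 0],
    [0, 0, 0],
    [0, 0, 0],
    [0, 0, 0],
    [0, 0, 0],
  ],
  rot=[
    [0, 0, 0],
    [0, 0, 0],
    [0, 0, 0],
    [0, 0, 0],
    [0, 0, 0],
    [0, 0, 0],
  ],
  grip=[1, 1, 1, 1, 1, 1],
  force=35,
)

```text
time_s: 22.55
tcp_pos: [0.4384, -0.3419, 0.0114]
tool_rot: [0.591, 0.807, 0.0, 0.0]
ft_force: [0.3, 0.8, 2.9]
width: 0.0177
finger_force: 35.0
```

Run:
```python
from h import *
t,M=pose(); print(t, np.degrees(np.arctan2(*M.apply([1,0,0])[[1,0]])))
go(.612,.3215,.25,2.8)
```

```text
[ 0.43836325 -0.3419266   0.01138874] 107.52724836498959
lin [58.02, 36.55, -23.87] rot [0.001, -0.0, 1.828] rows>= 14.5
```

Request:
jog_arm(
  linear=[
    [0, 0, -2],
    [0, 0, -5],
    [2, 1.5, -10],
    [6, 4, -14],
    [58, 36.5, -22],
    [58, 36.5, -22],
    [58, 36.5, -22],
    [58, 36.5, -22],
  ],
  rot=[
    [0, 0, 0],
    [0, 0, 0],
    [0, 0, 0.1],
    [0, 0, 0.2],
    [0, 0, 1.82],
    [0, 0, 1.82],
    [0, 0, 1.82],
    [0, 0, 1.82],
  ],
  grip=[1, 1, 1, 1, 1, 1, 1, 1],
)

```text
time_s: 23.35
tcp_pos: [0.5024, -0.099, 0.1674]
tool_rot: [0.854, 0.52, -0.0, -0.0]
ft_force: [-0.4, -1.3, -2.0]
width: 0.0177
finger_force: 35.0
```

Run:
```python
from h import *
go(.6103,.3212,.22,2.8)
```

```text
lin [42.28, -9.69, -5.27] rot [-0.0, 0.001, 1.045] rows>= 8.7
```

Request:
jog_arm(
  linear=[
    [42.3, -9.7, -5.3],
    [42.3, -9.7, -5.3],
    [42.3, -9.7, -5.3],
    [42.3, -9.7, -5.3],
    [42.3, -9.7, -5.3],
    [42.3, -9.7, -5.3],
    [42.3, -9.7, -5.3],
    [42.3, -9.7, -5.3],
  ],
  rot=[
    [0, 0, 1.045],
    [0, 0, 1.045],
    [0, 0, 1.045],
    [0, 0, 1.045],
    [0, 0, 1.045],
    [0, 0, 1.045],
    [0, 0, 1.045],
    [0, 0, 1.045],
  ],
  grip=[1, 1, 1, 1, 1, 1, 1, 1],
)

```text
time_s: 24.15
tcp_pos: [0.5958, 0.2735, 0.2137]
tool_rot: [1.0, 0.026, -0.001, 0.001]
ft_force: [0.5, 0.2, -1.8]
width: 0.0172
finger_force: 35.0
```

Run:
```python
from h import *
go(.6103,.3212,.14,2.8)
```

```text
lin [1.7, -4.7, 7.37] rot [0.001, 0.001, 0.002] rows>= 1.8
```

Request:
jog_arm(
  linear=[
    [1.7, -4.7, 3],
    [1.7, -4.7, 6],
    [1.7, -4.7, 7.4],
    [1.7, -4.7, 7.4],
    [1.7, -4.7, 7.4],
    [1.7, -4.7, 7.4],
  ],
  rot=[
    [0, 0, 0],
    [0, 0, 0],
    [0, 0, 0],
    [0, 0, 0],
    [0, 0, 0],
    [0, 0, 0],
  ],
  grip=[1, 1, 1, 1, 1, 1],
)

```text
time_s: 24.75
tcp_pos: [0.6119, 0.3186, 0.1422]
tool_rot: [1.0, 0.026, 0.001, -0.0]
ft_force: [-0.4, 0.5, -1.3]
width: 0.0178
finger_force: 35.0
```

Run:
```python
from h import *
k=cal("wrist"); t,M=pose(); im=imaging.read_camera("wrist").copy()
print(board(k,im,(.6017,.3208,2.8)))
pp=proj(k,[t+M.apply([x,0,0]) for x in (.0734,-.0086,-.09)]); print(pp.round(0).tolist())
for p in pp: cv2.circle(im,tuple(int(v) for v in p.round()),2,(0,255,0),-1)
cv2.imwrite("pics/h3.png",im[:,:,::-1])
go(.6103,.3212,.0198,2.85)
```

```text
([601.5, 321.05, 2.82], np.float64(2.0), 1736)
[[254.0, 118.0], [254.0, 252.0], [254.0, 353.0]]
lin [-0.17, -0.23, 12.25] rot [-0.001, -0.003, 0.004] rows>= 2.5
```

View pics/h3.png

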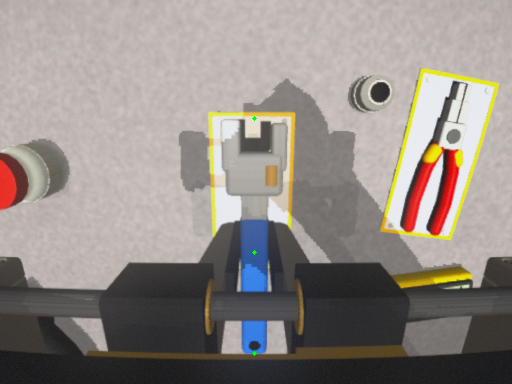

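Request:
jog_arm(
  linear=[
    [-0.2, -0.2, 4],
    [-0.2, -0.2, 8],
    [-0.2, -0.2, 10.5],
    [-0.2, -0.2, 11.6],
    [-0.2, -0.2, 12.1],
    [-0.2, -0.2, 12.3],
    [-0.2, -0.2, 12.3],
  ],
  rot=[
    [0, 0, 0],
    [0, 0, 0],
    [0, 0, 0],
    [0, 0, 0],
    [0, 0, 0],
    [0, 0, 0],
    [0, 0, 0],
  ],
  grip=[1, 1, 1, 1, 1, 1, 1],
)

```text
time_s: 25.5
tcp_pos: [0.6094, 0.3221, 0.0188]
tool_rot: [1.0, 0.027, 0.001, -0.001]
ft_force: [0.1, -1.0, -2.1]
width: 0.0174
finger_force: 35.0
```

Request:
jog_arm(
  linear=[
    [0, 0, 0.2],
    [0, 0, 0.3],
    [0, 0, 0.4],
    [0, 0, 0.5],
  ],
  rot=[
    [0, 0, 0],
    [0, 0, 0],
    [0, 0, 0],
    [0, 0, 0],
  ],
  grip=[1, 1, 1, 1],
)

```text
time_s: 25.9
tcp_pos: [0.6089, 0.3218, 0.0144]
tool_rot: [1.0, 0.028, 0.0, 0.0]
ft_force: [-5.4, -3.1, 15.2]
width: 0.0175
finger_force: 35.0
```

Run:
```python
from h import *
go(.6103,.3212,.0144,2.85); print(state()["ft_force"],pose()[0])
```

```text
lin [0.14, 0.06, -0.0] rot [0.0, -0.001, 0.005] rows>= 0.0
[-5.4164394  -3.14330506 15.21034869] [0.60885763 0.32176976 0.01439538]
```

Request:
jog_arm(
  linear=[
    [0, 0, -0.1],
    [0, 0, -0.1],
    [0, 0, -0.1],
    [0, 0, -0.1],
    [0, 0, -2],
    [0, 0, -5],
    [0, 0, -10],
    [0, 0, -15],
  ],
  rot=[
    [0, 0, 0],
    [0, 0, 0],
    [0, 0, 0],
    [0, 0, 0],
    [0, 0, 0],
    [0, 0, 0],
    [0, 0, 0],
    [0, 0, 0],
  ],
  grip=[1, -0.1, -0.1, -0.1, -0.1, -0.1, -0.1, -0.1],
)

```text
time_s: 26.7
tcp_pos: [0.608, 0.3214, 0.1645]
tool_rot: [1.0, 0.028, -0.0, 0.0]
ft_force: [0.7, 0.4, -0.1]
width: 0.0505
finger_force: 0.0
```

Request:
jog_arm(
  linear=[
    [-8, 0, -3],
    [-8, 0, -3],
    [-8, 0, -3],
    [-8, 0, -3],
  ],
  rot=[
    [0, 0, 0],
    [0, 0, 0],
    [0, 0, 0],
    [0, 0, 0],
  ],
  grip=[-0.1, -0.1, -0.1, -0.1],
)

```text
time_s: 27.1
tcp_pos: [0.5289, 0.3175, 0.1941]
tool_rot: [1.0, 0.028, 0.001, -0.0]
ft_force: [0.6, 0.4, -0.2]
width: 0.0503
finger_force: 0.0
```

Run:
```python
from h import *
imaging.read_camera("wrist"); k=cal("wrist"); im=imaging.read_camera("wrist")
kk,d=near("wrist","spanner",np.array([.6017,.3208]),.009)
if d: e,a,m,L=axis(kk,d["pixels"],.009); print("placed",np.round(e,1).tolist(),round(a,1),np.round(m,1),round(L,1))
print(board(k,im,(.6017,.3208,2.8)))
cv2.imwrite("pics/w8.png",topdown(im,k,.49,.71,.22,.42,.003,2500)[:,:,::-1])
go(.488,.09,.25,100)
```

```text
placed [[682.1, 324.8], [518.0, 317.1]] -177.3 [600. 321.] 164.3
([601.45, 320.88, 2.69], np.float64(1.29), 2294)
lin [-5.37, 22.4, -5.8] rot [0.0, 0.0, -1.692] rows>= 11.3
```

View pics/w8.png

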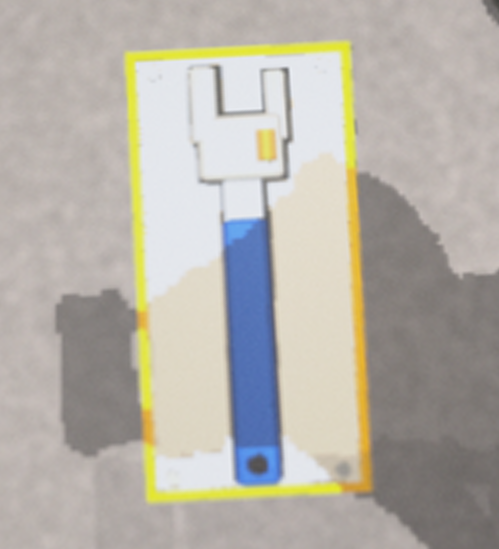

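The spanner covers its silhouette at (600, 321, 2.7°) against the board's (601.5, 320.9, 2.7°). Meter next.

Request:
jog_arm(
  linear=[
    [-5.4, 22.4, -5.8],
    [-5.4, 22.4, -5.8],
    [-5.4, 22.4, -5.8],
    [-5.4, 22.4, -5.8],
    [-5.4, 22.4, -5.8],
    [-5.4, 22.4, -5.8],
    [-5.4, 22.4, -5.8],
    [-5.4, 22.4, -5.8],
  ],
  rot=[
    [0, 0, -1.69],
    [0, 0, -1.69],
    [0, 0, -1.69],
    [0, 0, -1.69],
    [0, 0, -1.69],
    [0, 0, -1.69],
    [0, 0, -1.69],
    [0, 0, -1.69],
  ],
  grip=[-1, -1, -1, -1, -1, -1, -1, -1],
)

```text
time_s: 28.05
tcp_pos: [0.4876, 0.0893, 0.2499]
tool_rot: [0.821, 0.572, -0.0, -0.0]
ft_force: [0.4, -0.3, -0.5]
width: 0.0914
finger_force: 0.0
```

Run:
```python
from h import *
go(.488,.09,.25,100)
```

```text
lin [0.07, 0.01, -0.01] rot [-0.001, -0.0, -0.528] rows>= 3.5
```

Request:
jog_arm(
  linear=[
    [0, 0, 0],
    [0, 0, 0],
    [0, 0, 0],
    [0, 0, 0],
    [0, 0, 0],
    [0, 0, 0],
  ],
  rot=[
    [0, 0, -0.53],
    [0, 0, -0.53],
    [0, 0, -0.53],
    [0, 0, -0.53],
    [0, 0, -0.53],
    [0, 0, -0.53],
  ],
  grip=[-1, -1, -1, -1, -1, -1],
)

```text
time_s: 28.65
tcp_pos: [0.4873, 0.0901, 0.2498]
tool_rot: [0.645, 0.764, -0.0, -0.001]
ft_force: [0.6, -0.6, 0.1]
width: 0.0918
finger_force: 0.0
```

Run:
```python
from h import *
import pickle
k=cal("wrist"); im=imaging.read_camera("wrist")
E={}
for c in ("wrist","scene"):
    if c!="wrist": imaging.read_camera(c)
    kk,d=near(c,"meter",np.array([.488,.107]),.02,.06)
    if d is None: print(c,"none"); continue
    print(c,*[rect(kk,d["pixels"],z) for z in (0,.015,.027)]); E[c]=(kk,d["at"])
if len(E)==2: print("tri",tri(*E["wrist"],*E["scene"]))
cv2.imwrite("pics/w9.png",topdown(im,k,.42,.56,.0,.2,.027,3000)[:,:,::-1])
for w in ("w1","w3","w4"): print(w,board(pickle.load(open(w+".pkl","rb")),np.load(w+".npy"),(.6213,-.312,-.7)))
print(board(cal("scene"),cv2.imread("pics/scene0.png")[:,:,::-1],(.6213,-.312,-.7)),pose()[0])
```

```text
wrist ([486.8, 104.3, 121.3, 62.3, -80.3], [486.8, 106.7]) ([486.3, 106.5, 116.9, 60.0, -80.3], [486.3, 108.8]) ([485.9, 108.2, 113.4, 58.2, -80.3], [486.0, 110.4])
scene ([483.2, 100.6, 122.8, 64.1, -80.6], [483.2, 102.1]) ([488.8, 106.7, 121.1, 63.2, -80.6], [488.9, 108.2]) ([493.3, 111.6, 119.7, 62.5, -80.6], [493.4, 113.1])
tri (array([0.48516357, 0.11055709, 0.01060727]), np.float64(0.0019835314754210825))
w1 ([621.3, -313.0, 0.0], np.float64(1.09), 2296)
w3 ([621.3, -313.0, -0.0], np.float64(1.08), 2319)
w4 ([621.3, -313.0, -0.0], np.float64(1.41), 1938)
([622.3, -312.0, 0.0], np.float64(1.14), 2236) [0.48701938 0.09045802 0.25007092]
```

View pics/w9.png

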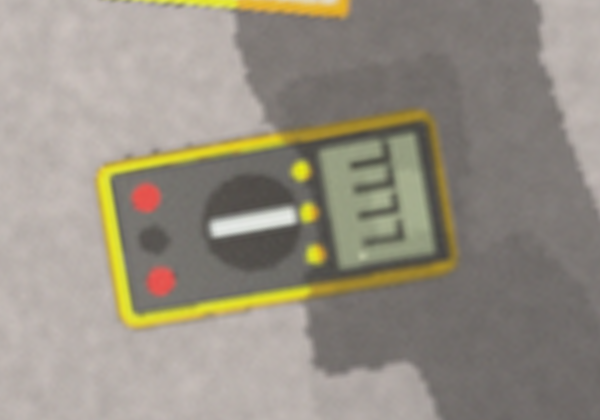

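Run:
```python
from h import *
go(.4866,.1072,.0112,99.8)
```

```text
lin [1.65, 0.25, 23.89] rot [-0.0, -0.0, 0.0] rows>= 4.8
```

Request:
jog_arm(
  linear=[
    [1.7, 0.2, 5],
    [1.7, 0.2, 10],
    [1.7, 0.2, 15],
    [1.7, 0.2, 18.5],
    [1.7, 0.2, 21],
    [1.7, 0.2, 23],
    [1.7, 0.2, 23.8],
    [1.7, 0.2, 23.8],
  ],
  rot=[
    [0, 0, 0],
    [0, 0, 0],
    [0, 0, 0],
    [0, 0, 0],
    [0, 0, 0],
    [0, 0, 0],
    [0, 0, 0],
    [0, 0, 0],
  ],
  grip=[-0.85, -0.85, -0.85, -0.85, -0.85, -0.85, -0.85, -0.85],
)

```text
time_s: 29.65
tcp_pos: [0.4854, 0.1077, 0.0114]
tool_rot: [0.644, 0.765, -0.001, -0.001]
ft_force: [0.4, -0.4, 0.4]
width: 0.0851
finger_force: 0.0
```

Request:
jog_arm(
  linear=[
    [0, 0, 0],
    [0, 0, 0],
    [0, 0, 0],
    [0, 0, 0],
    [0, 0, 0],
  ],
  rot=[
    [0, 0, 0],
    [0, 0, 0],
    [0, 0, 0],
    [0, 0, 0],
    [0, 0, 0],
  ],
  grip=[1, 1, 1, 1, 1],
  force=35,
)

```text
time_s: 30.15
tcp_pos: [0.4869, 0.1077, 0.0131]
tool_rot: [0.644, 0.765, 0.001, 0.001]
ft_force: [0.3, -0.8, 5.9]
width: 0.0577
finger_force: 35.0
```

Run:
```python
from h import *
t,M=pose(); print(t, np.degrees(np.arctan2(*M.apply([1,0,0])[[1,0]])))
go(.6215,-.3127,.22,179.8)
```

```text
[0.48693033 0.10767172 0.01305621] 99.86501296163249
lin [-43.72, 6.1, -20.68] rot [0.002, 0.001, -1.395] rows>= 9.7
```

Request:
jog_arm(
  linear=[
    [0, 0, -2],
    [0, 0, -5],
    [-2, 0.3, -10],
    [-6, 1, -14],
    [-43.7, 6.1, -20.7],
    [-43.7, 6.1, -20.7],
    [-43.7, 6.1, -20.7],
    [-43.7, 6.1, -20.7],
  ],
  rot=[
    [0, 0, 0],
    [0, 0, 0],
    [0, 0, -0.15],
    [0, 0, -0.3],
    [0, 0, -1.395],
    [0, 0, -1.395],
    [0, 0, -1.395],
    [0, 0, -1.395],
  ],
  grip=[1, 1, 1, 1, 1, 1, 1, 1],
)

```text
time_s: 30.95
tcp_pos: [0.5594, -0.1206, 0.1789]
tool_rot: [0.262, 0.965, -0.0, -0.001]
ft_force: [1.1, 0.5, -1.7]
width: 0.0573
finger_force: 35.0
```

Run:
```python
from h import *
go(.6215,-.3127,.16,179.8)
```

```text
lin [-15.08, -13.43, 1.88] rot [-0.0, -0.001, -0.527] rows>= 4.1
```

Request:
jog_arm(
  linear=[
    [-15.1, -13.4, 0],
    [-15.1, -13.4, 0],
    [-15.1, -13.4, 0],
    [-15.1, -13.4, 0],
    [-15.1, -13.4, 1.9],
    [-15.1, -13.4, 1.9],
    [-15.1, -13.4, 1.9],
    [-15.1, -13.4, 1.9],
  ],
  rot=[
    [0, 0, -0.527],
    [0, 0, -0.527],
    [0, 0, -0.527],
    [0, 0, -0.527],
    [0, 0, -0.527],
    [0, 0, -0.527],
    [0, 0, -0.527],
    [0, 0, -0.527],
  ],
  grip=[1, 1, 1, 1, 1, 1, 1, 1],
)

```text
time_s: 31.75
tcp_pos: [0.6215, -0.309, 0.1605]
tool_rot: [0.003, 1.0, 0.0, 0.0]
ft_force: [-1.2, 0.9, -1.8]
width: 0.0578
finger_force: 35.0
```

Run:
```python
from h import *
k=cal("wrist"); t,M=pose(); im=imaging.read_camera("wrist")
print(board(k,im,(.6217,-.3123,-.3)))
# held meter's centre: top plane of case ~ 30 mm above underside; underside at tcp z - .012
for d in imaging.regions_of("wrist","meter"): print(round(d["score"],2),d["at"],rect(k,d["pixels"],t[2]+.015))
print("tcp",t,np.degrees(np.arctan2(*M.apply([1,0,0])[[1,0]])))
cv2.imwrite("pics/h4.png",im[:,:,::-1])
go(.6215,-.3127,.0215,179.8)
```

```text
([621.19, -317.67, -2.86], np.float64(4.14), 4850)
0.63 [256.3, 218.0] ([618.1, -309.2, 115.9, 55.3, -0.4], [604.3, -309.1])
tcp [ 0.62152531 -0.30898044  0.16051365] 179.59920457776192
lin [0.04, -0.3, 13.95] rot [-0.001, 0.001, -0.004] rows>= 2.8
```

View pics/h4.png

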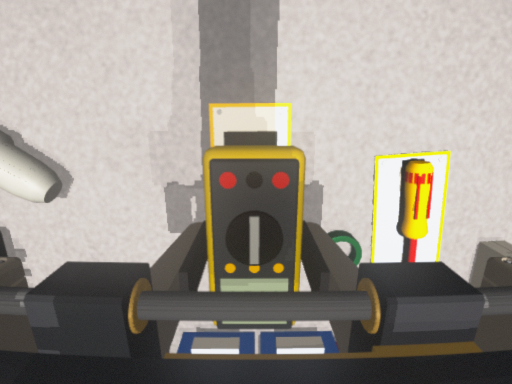

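Request:
jog_arm(
  linear=[
    [0, -0.3, 4],
    [0, -0.3, 8],
    [0, -0.3, 11],
    [0, -0.3, 13],
    [0, -0.3, 13.6],
    [0, -0.3, 13.9],
    [0, -0.3, 13.9],
  ],
  rot=[
    [0, 0, -0.004],
    [0, 0, -0.004],
    [0, 0, -0.004],
    [0, 0, -0.004],
    [0, 0, -0.004],
    [0, 0, -0.004],
    [0, 0, -0.004],
  ],
  grip=[1, 1, 1, 1, 1, 1, 1],
)

```text
time_s: 32.55
tcp_pos: [0.6221, -0.3143, 0.0221]
tool_rot: [0.003, 1.0, -0.0, 0.001]
ft_force: [0.5, -0.1, -2.1]
width: 0.0579
finger_force: 35.0
```

Request:
jog_arm(
  linear=[
    [0, 0, 0.2],
    [0, 0, 0.4],
    [0, 0, 0.5],
    [0, 0, 0.5],
  ],
  rot=[
    [0, 0, 0],
    [0, 0, 0],
    [0, 0, 0],
    [0, 0, 0],
  ],
  grip=[1, 1, 1, 1],
)

```text
time_s: 32.95
tcp_pos: [0.6213, -0.3145, 0.0163]
tool_rot: [0.003, 1.0, -0.0, 0.0]
ft_force: [-0.6, 0.4, 0.4]
width: 0.0581
finger_force: 35.0
```

Run:
```python
from h import *
go(.6215,-.3127,.0155,179.8); print(state()["ft_force"],pose()[0])
```

```text
lin [-0.02, 0.18, 0.08] rot [-0.001, 0.001, -0.002] rows>= 0.0
[-0.57784856  0.38640041  0.44536717] [ 0.62132526 -0.31450232  0.01626284]
```

Request:
jog_arm(
  linear=[
    [0, 0.1, -0.3],
    [0, 0.2, -0.3],
    [0, 0.2, -0.3],
    [0, 0.2, 0],
    [0, 0.2, 0.15],
    [0, 0.2, 0.15],
    [0, 0.2, 0.15],
  ],
  rot=[
    [0, 0, 0],
    [0, 0, 0],
    [0, 0, 0],
    [0, 0, 0],
    [0, 0, 0],
    [0, 0, 0],
    [0, 0, 0],
  ],
  grip=[1, 1, 1, 1, 1, 1, 1],
)

```text
time_s: 33.65
tcp_pos: [0.6214, -0.3122, 0.0161]
tool_rot: [0.003, 1.0, -0.0, 0.0]
ft_force: [-4.4, 1.4, 10.7]
width: 0.0574
finger_force: 35.0
```

Request:
jog_arm(
  linear=[
    [0, 0, 0],
    [0, 0, 0],
    [0, 0, 0],
    [0, 0, 0],
    [0, 0, -2],
    [0, 0, -5],
    [0, 0, -10],
    [0, 0, -15],
  ],
  rot=[
    [0, 0, 0],
    [0, 0, 0],
    [0, 0, 0],
    [0, 0, 0],
    [0, 0, 0],
    [0, 0, 0],
    [0, 0, 0],
    [0, 0, 0],
  ],
  grip=[-0.55, -0.55, -0.55, -0.55, -0.55, -0.55, -0.55, -0.55],
)

```text
time_s: 34.45
tcp_pos: [0.6209, -0.3118, 0.1667]
tool_rot: [0.003, 1.0, 0.0, -0.0]
ft_force: [0.4, -0.9, 0.2]
width: 0.0712
finger_force: 0.0
```

Request:
jog_arm(
  linear=[
    [12, 0, -8],
    [12, 0, -8],
    [12, 0, -8],
    [12, 0, -8],
    [12, 0, -8],
    [12, 0, -8],
  ],
  rot=[
    [0, 0, 0],
    [0, 0, 0],
    [0, 0, 0],
    [0, 0, 0],
    [0, 0, 0],
    [0, 0, 0],
  ],
  grip=[-0.55, -0.55, -0.55, -0.55, -0.55, -0.55],
)

```text
time_s: 35.05
tcp_pos: [0.5018, -0.3111, 0.2443]
tool_rot: [0.003, 1.0, 0.0, 0.0]
ft_force: [-0.0, 0.4, 0.0]
width: 0.0711
finger_force: 0.0
```

Run:
```python
from h import *
imaging.read_camera("wrist"); k=cal("wrist"); im=imaging.read_camera("wrist")
kk,d=near("wrist","meter",np.array([.6215,-.3127]),.018)
if d: print("meter",rect(kk,d["pixels"],.018),rect(kk,d["pixels"],.03))
print(board(k,im,(.6225,-.3143,.6)))
im=imaging.read_camera("scene"); k=cal("scene")
for q,g in (("screwdriver",(.676,-.118)),("pliers",(.653,.117)),("spanner",(.601,.321)),("meter",(.6215,-.3127)),("breaker",(.744,.004)),("tape",(.707,-.206))):
    kk,d=near("scene",q,np.array(g),zs[q]+.003); 
    if d: print(q,rect(kk,d["pixels"],zs[q]+(.003 if q not in("breaker","tape") else 0)))
cv2.imwrite("pics/end.png",topdown(im,k,.42,.82,-.4,.4,.003,1000)[:,:,::-1]); print(state()["time_s"])
```

```text
meter ([621.7, -312.5, 128.7, 59.5, -0.2], [619.4, -312.6]) ([615.7, -312.5, 124.7, 57.7, -0.2], [613.4, -312.5])
([661.5, -313.3, -0.0], np.float64(3.5), 3664)
screwdriver ([671.0, -117.9, 162.4, 36.4, 6.1], [655.6, -120.8])
pliers ([651.8, 118.7, 165.1, 51.3, -2.4], [650.7, 117.7])
spanner ([600.8, 317.8, 162.7, 35.8, 6.1], [607.9, 321.8])
meter ([621.7, -310.3, 118.8, 72.2, -1.0], [622.6, -309.6])
breaker ([743.9, 5.8, 87.2, 70.9, -1.5], [744.4, 8.0])
tape ([707.3, -205.6, 61.5, 49.4, 60.2], [704.2, -205.0])
35.55
```

View pics/end.png

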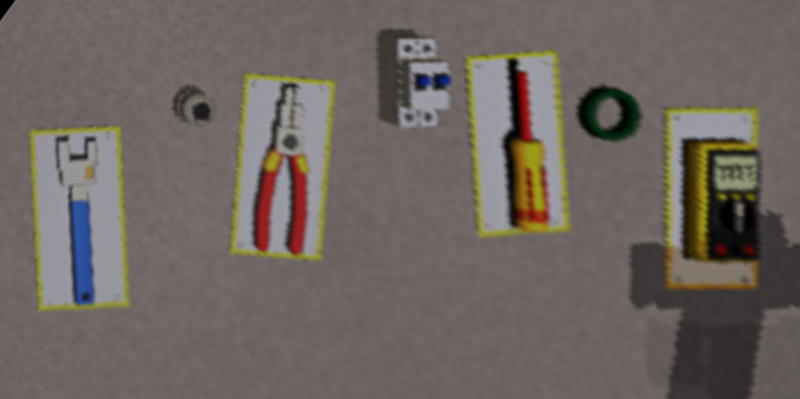

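All four tools lie on their silhouettes, the breaker and tape have not moved, and the gripper is clear. I hand in.

```bash
python3 -c "
from plant import close_job
print(close_job())"
```

```text
the job is handed in; nothing more can be done
None
```

I set the screwdriver, pliers, spanner and multimeter down in that order, each within about 2 mm of its silhouette and pointing as drawn; the breaker and tape stayed where they were, and I handed the job in at about 36 s.

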